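# Put the honey dippers away in the drawer

### The job

Pull the two wooden honey dippers (the sticks with the ribbed, barrel-shaped heads) out of the utensil caddy and lay both inside the open drawer of the little chest, then push the drawer fully shut. Leave the spoon and the spatula standing in the caddy, and do not knock over or shift the caddy, the bottle or the jars.

Things in the scene. Friction and masses are not known exactly. Their poses are not given: they have to be found in the camera images.
- dipper_a_mid (a point): centre (half-way up) of a turned wooden honey dipper, 150 mm long, 40 g, that stands head-up in one cell of the caddy. Its z axis runs along the stick towards the head. Along z from this point: the foot end at -75 mm (a round foot 19 mm in diameter and 12 mm long), a stem 11 mm in diameter, then a ribbed barrel-shaped head 29 mm in diameter from +35 to +75 mm, which is the part to grip (its middle at +55 mm). Both dippers are alike; which cell each stands in varies
- dipper_b_mid (a point): centre (half-way up) of the second honey dipper, the same in every way as the first
- spoon_mid (a point): centre (half-way up) of a wooden spoon 147 mm long that stands head-up in another cell and must stay there; its head is a disc 34 mm across and 10 mm thick, from 38 to 72 mm above this point. z runs along the stick to the head, the flat of the head faces x
- spatula_mid (a point): centre (half-way up) of a wooden spatula 154 mm long that stands head-up in another cell and must stay there; its head is a flat blade 34 mm wide (along y), 7 mm thick (along x), from 31 to 79 mm above this point. z runs along the stick to the head
- caddy: white ceramic utensil caddy, 0.9 kg, loose: a square open-topped box 116 x 116 mm and 85 mm high, walls and floor 4 mm thick, parted by a cross into four cells of 52 x 52 mm whose centres lie 28 mm from the caddy's centre along its x and along its y. One utensil stands in each cell. Origin: centre of its underside; z up, x and y along its sides
- chest_drawer0 (a joint): how far the only drawer of a low wooden chest (fixed to the worktop, 280 mm deep, 190 mm wide, 85 mm high, drawer front towards the robot) is pulled out towards the robot, in m: 0 = fully shut, up to 0.198. It starts pulled out 0.175 to 0.195. The top board covers what lies further in than x = this value - 6 mm in the frame of drawer_front; its underside is 73 mm above the worktop. Slides with about 4 N friction and stays where it is left
- drawer_front (a point): front end of the drawer's inner floor, mid-width, at the inner side of the front panel, 22 mm above the worktop; it moves with the drawer. x points into the chest (away from the robot), y left, z up. The inside is 235 mm long (x) and 148 mm wide (y), the side and back walls are 41 mm high above the floor, and the front panel's top is 50 mm above the floor.
- drawer_knob (a point): outer end of the round steel knob in the middle of the drawer front: 28 mm in diameter, standing 24 mm out from the front panel; x points into the chest. It moves with the drawer
- drink_bottle: upright plastic drinks bottle, 65 mm in diameter, 204 mm tall, loose, standing between caddy and drawer; not to be disturbed. Origin: centre of its underside
- coffee_jar: glass coffee jar, 72 mm in diameter, 125 mm tall, loose, to the left of the drawer; not to be disturbed. Origin: centre of its underside
- chilli_jar: glass jar with a black lid, 70 mm in diameter, 105 mm tall, loose, near the front edge of the worktop; not to be disturbed. Origin: centre of its underside
There are look-alikes about, which are no part of the job. What is shaped like the part that bears spatula_mid but yellow is not meant.

How it is judged:
By the outcome, as a careful person would: the job done as asked, in the order asked, and still so for the second after the job is handed in, with the robot touching nothing.
It also fails if it takes over 72 s, if anything falls off the work surface, if the arm or the gripper's body presses on something with over 40 N, if the wrist force passes 120 N, or if a joint passes its speed limit or range.

### The arm

A 6-joint arm with a two-finger parallel gripper is mounted at the origin on a cart in front of the work surface, level with it; the furniture and walls round the work are solid. World frame = base frame: x ahead of the robot, y to its left, z up, the work surface at z = 0. Lengths are in mm, angles in rad, forces in N, time in s.
With the tool pointing down it reaches from about 275 to 1000 mm from the base axis. Payload 8.4 kg.
Tool frame: the origin (TCP) lies between the finger pads; the fingertips stand r.nose_length ahead of it and the grasp point (between the pads) lies 8 mm behind it (r.nose_length is the distance from the TCP to the fingertips, in mm); y points along the fingers, x is the direction in which the jaws open and shut, and the axes are right-handed (so a half turn about y gives the same grasp; the last joint's range is limited). The gripper opens to 85 mm and grips with 20 to 120 N. Pads are 22 mm wide; open, the fingers measure 114 mm over their backs; the gripper's body (76 mm by 85 mm) begins 54 mm behind the grasp point. The pads swing forward as they close: fully open they stand 13 mm farther back than shut.
Start: joints at [1.308, 0.353, 1.633, -0, 1.155, -0.002], TCP at [161.157, 603.868, 242.281] pointing down, gripper open.
Joint ranges: [-2.63, 2.63], [-0.92, 2.1], [0.06, 2.66], [-1.3, 4.44], [0, 2.69], [-3.02, 3.02]. Speed limits (rad/s): [2.22, 2.22, 2.79, 3.14, 3.14, 3.14].

### API

Orientations are given as [roll, pitch, yaw] about the fixed x, y, z axes, in that order (R = Rz(yaw) Ry(pitch) Rx(roll)).
In Python, from rig import r, cams, order gives the robot as it stands. The module is installed in compiled form; this text tells all that it offers.
- The arm moves only by the shell command python3 -m crank 'ROWS' [FORCE]. ROWS is JSON, a list of rows, each a list of 7 numbers: the turn, a rotation vector about the tool's x, y, z in degrees, then the shift along the tool's x, y, z in cm, then the opening, from -1 (shut) to 1 (fully open). A call has exactly 10 rows; each row shifts and turns the pose as measured when the row begins, along the tool's axes as they then stand; what a row does not reach is not made up. A row lasts 1/12 s, in which the tool goes at most 41.7 mm and 7.16 degrees, less where a joint would pass 70% of its speed; a pose out of reach is approached as far as the arm can. A call with a gripper value outside its range is refused whole. The fingers move at their own pace and stop on an object; FORCE is the grip in N (left out, the last holds). Time passes only in rows, so rows that do not move let the fingers close, or fill a call up. It gives the time, the measured TCP pose, the force and the opening at its end, in the units of the state.
- r.sense(): the state, without advancing time (a new reading comes with each control period).
- cams.grab_frame(name): name is "scene" or "side" or "wrist"; returns the picture (420x560x3 uint8, blue, green, red); there is no depth.
- cams.camera_info(name): a dict with "intrinsics" (3x3 intrinsics, pixels), "view" (4x4, takes a point from world to camera coordinates); the wrist camera has in their place "hand_eye" (4x4, takes a point from camera to tool coordinates, whose origin is the TCP and whose axes are the tool frame's). Camera axes: x right, y up, looking along -z (the intrinsics and any distortion apply to the point x, -y, -z); pixel columns grow to the right and rows downward; lengths in mm; the calibration is good to about 2 mm. A picture is of the moment at which its call begins: read the wrist's pose just before it. camera_info takes no time and is no camera call.
- order.sign_off(): hands the job in, once; it reports no verdict.
The state is a dict: "clock": time; "qpos": joint angles; "qvel": joint speeds; "joint_efforts": joint torques, N m; "eef_pos": TCP position; "tcp_rot": TCP orientation; "contact_force": force on the tool from outside, world axes, zero at the start; "wrist_torque": the same for the moment, N m; "opening": opening from 0.0 (shut) to 1.0 (fully open).
Only numpy, scipy, OpenCV 4.12 (cv2) and the standard library are available. Lean on these libraries where they do the work, as an engineer would, in place of code of your own. Each camera call takes 0.05 s, during which the arm holds its last target.

## Working session

There is one attempt and no reset: what is moved stays moved. The work goes in short steps, Python scripts to look and compute and a shell command to move; the robot and the scene stay as the last step left them, time stands still between calls to the robot, and variables do not carry over. Pictures are saved under pics/ and viewed, and the job is handed in when it is done.

```bash
mkdir -p pics; python3 - <<'E'
from rig import r,cams,order
import cv2,json
for n in ["scene","side","wrist"]:
    s=r.sense() 
    im=cams.grab_frame(n); cv2.imwrite(f"pics/{n}0.png",im)
    print(n,cams.camera_info(n))
print(r.sense(), r.nose_length)
E
```

```text
scene {'intrinsics': array([[517.48580591,   0.        , 273.4248595 ],
       [  0.        , 517.48580591, 211.58716065],
       [  0.        ,   0.        ,   1.        ]]), 'view': array([[-4.74457071e-01, -8.79910047e-01,  2.54715094e-02,
         4.43320439e+02],
       [ 4.72394268e-01, -2.30090590e-01,  8.50824292e-01,
        -2.96432126e+02],
       [-7.42788088e-01,  4.15712196e-01,  5.24832570e-01,
        -7.58099546e+02],
       [ 0.00000000e+00,  0.00000000e+00,  0.00000000e+00,
         1.00000000e+00]])}
side {'intrinsics': array([[411.13413088,   0.        , 277.3912997 ],
       [  0.        , 411.13413088, 205.07963882],
       [  0.        ,   0.        ,   1.        ]]), 'view': array([[ 8.98383752e-01, -4.38904760e-01,  1.64087263e-02,
        -4.29499914e+02],
       [ 2.48992357e-01,  5.39721283e-01,  8.04178925e-01,
        -2.98486473e+02],
       [-3.61814096e-01, -7.18375632e-01,  5.94160762e-01,
        -7.75143958e+02],
       [ 0.00000000e+00,  0.00000000e+00,  0.00000000e+00,
         1.00000000e+00]])}
wrist {'intrinsics': array([[314.64339681,   0.  
[... 457 characters left out ...]
     1.00000000e+00]])}
{'clock': 0.15, 'qpos': array([ 1.30758028e+00,  3.53508643e-01,  1.63396986e+00, -1.01668045e-06,
        1.15523786e+00, -2.39942014e-03]), 'qvel': array([-0.0004138 , -0.00257584, -0.00339799, -0.00153663,  0.00166407,
       -0.00062957]), 'joint_efforts': array([-1.06123876e-03, -6.05637002e+01, -3.42345357e+01, -4.42707596e-05,
        6.06909991e-03,  7.45362684e-06]), 'eef_pos': array([161.07220692, 603.50507465, 241.71910767]), 'tcp_rot': array([-1.57079456e+00,  1.12370682e-03,  1.30998011e+00]), 'contact_force': array([ 0.62630794, -0.87177415, -0.22877662]), 'wrist_torque': array([ 0.00828848,  0.0284915 , -0.00028346]), 'opening': 1.0025832439597913} 11.0
```

View pics/scene0.png

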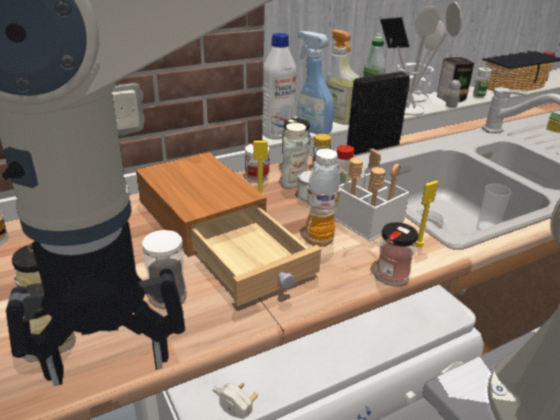

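View pics/side0.png

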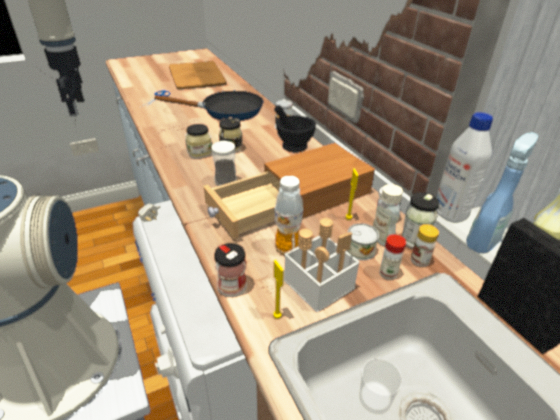

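View pics/wrist0.png

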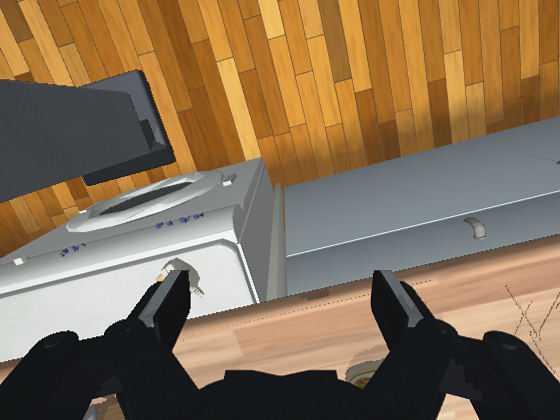

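```bash
python3 - <<'E'
import cv2
a=cv2.imread("pics/scene0.png")[120:300,230:450]; b=cv2.imread("pics/side0.png")[160:330,190:390]
cv2.imwrite("pics/ca.png",cv2.resize(a,None,fx=3.3,fy=3.3,interpolation=cv2.INTER_CUBIC))
cv2.imwrite("pics/cb.png",cv2.resize(b,None,fx=3.5,fy=3.5,interpolation=cv2.INTER_CUBIC))
E
```

```text
(no output)
```

View pics/ca.png

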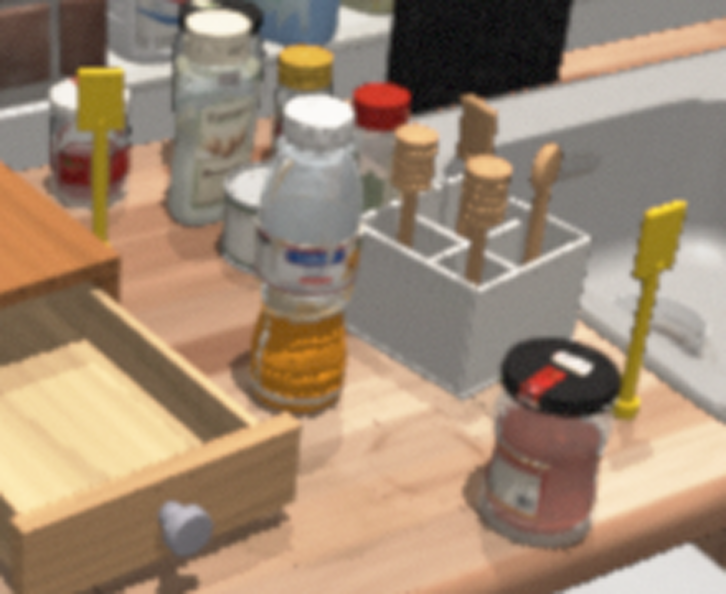

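View pics/cb.png

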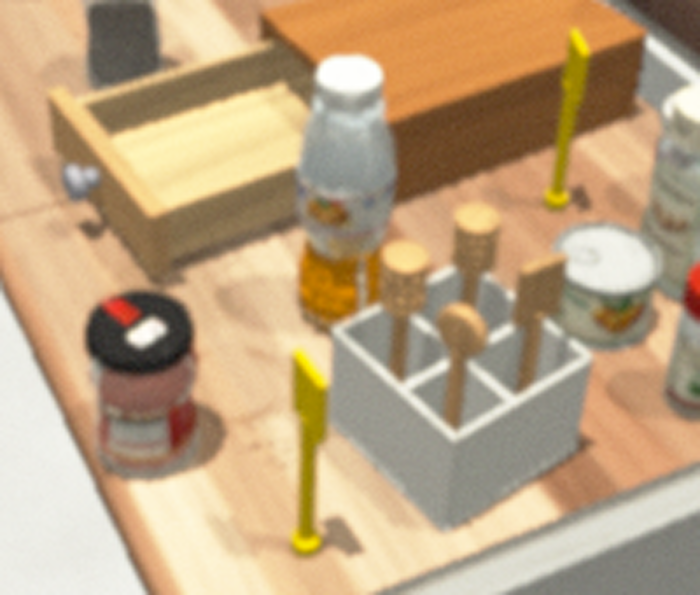

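```bash
cat > h.py <<'E'
from rig import r,cams,order
import numpy as np, cv2
from scipy.spatial.transform import Rotation as Ro
def cam(n,s=None):
    i=cams.camera_info(n); K=np.array(i["intrinsics"])
    if n=="wrist":
        T=np.eye(4); T[:3,:3]=Ro.from_euler('xyz',s["tcp_rot"]).as_matrix(); T[:3,3]=s["eef_pos"]
        C=T@np.array(i["hand_eye"])
    else: C=np.linalg.inv(np.array(i["view"]))
    return K,C
def ray(kc,p):
    K,C=kc; d=np.linalg.inv(K)@[p[0],p[1],1]; d=C[:3,:3]@[d[0],-d[1],-d[2]]
    return C[:3,3],d/np.linalg.norm(d)
def onz(kc,p,z):
    o,d=ray(kc,p); return o+d*(z-o[2])/d[2]
def tri(kcs,ps):
    A=np.zeros((3,3));b=np.zeros(3);R=[ray(k,p) for k,p in zip(kcs,ps)]
    for o,d in R:
        M=np.eye(3)-np.outer(d,d);A+=M;b+=M@o
    X=np.linalg.solve(A,b)
    return X,max(np.linalg.norm(np.cross(X-o,d)) for o,d in R)
def proj(kc,X):
    K,C=kc; c=np.linalg.inv(C)@np.append(X,1); q=K@[c[0],-c[1],-c[2]]; return q[:2]/q[2]
E
python3 - <<'E'
from h import *
np.set_printoptions(precision=1,suppress=True)
S=cam("scene");D=cam("side")
for n,a,b,z in [("dA near",(377,179.7),(305.7,238.6),None),("dB far",(355.8,167.9),(325.7,228.6),None),
 ("bottle cap",(327,153.9),(289.4,181.4),204),("chilli",(399.7,232.1),(230,254.3),105),("coffee",(163,240),(223,148),125),
 ("c left",(339.1,189.7),(320.9,236.6),85),("c front",(373.9,207.3),(285.1,253.7),85),("c right",(408.2,192.1),(320.9,284.6),85),
 ("knob",(286,281),(212.9,212),None),("dr top R",(320,247.3),(235.5,222),72),("dr top L",(235.5,278.2),(206,187),72)]:
    print(n,*tri([S,D],[a,b]), *( [onz(S,a,z)[:2],onz(D,b,z)[:2]] if z else []))
print("c back side",onz(D,(358.6,260.9),85))
E
```

```text
dA near [528.8 -23.7 131.1] 3.640575589519255
dB far [586.7 -12.3 132.6] 1.145878892671922
bottle cap [549.6  93.7 203.2] 0.8154526784572135 [546.6  95.3] [550.   93.5]
chilli [379.5  32.4 101.3] 0.2633411094701508 [375.1  36.6] [378.6  28.9]
coffee [515.9 444.7 123.2] 1.4547965072471225 [515.8 445.3] [513.3 439.2]
c left [597.6  18.8  80.6] 1.624796605564842 [588.5  24.5] [596.5  16. ]
c front [495.5   0.5  84.1] 0.20860394817705322 [494.1   1.6] [495.3  -0.1]
c right [ 519.  -111.6   82.7] 2.038916326725046 [ 512.9 -107.4] [ 520.  -111.8]
knob [412.7 258.5  44.5] 2.6171038680316876
dr top R [442.9 167.2  69. ] 0.8860883514635871 [438.1 169.9] [442.5 164.5]
dr top L [427.8 348.8  68.4] 1.4129626060751865 [425.8 350.5] [425.  341.9]
c back side [629.3 -87.6  85. ]
```

```bash
cat >> h.py <<'E'
def Rtool(yaw,tilt=0):  # jaw (tool x) heading yaw deg, tool down; tilt about tool x deg
    return Ro.from_euler('z',yaw,degrees=True)*Ro.from_euler('x',-90+tilt,degrees=True)
def plan(target,yaw,tilt=0,n=10,s=None):
    s=s or r.sense(); R0=Ro.from_euler('xyz',s["tcp_rot"]); R1=Rtool(yaw,tilt); p=s["eef_pos"]
    dv=(R0.inv()*R1).as_rotvec(); d=(np.array(target)-p)/n
    print("rot tool deg",np.degrees(dv).round(1),"per row",(np.degrees(dv)/n).round(2),"step mm",np.linalg.norm(d).round(1), "tool-shift total cm",(R0.inv().apply(np.array(target)-p)/10).round(2))
    for k in range(n):
        R=R0*Ro.from_rotvec(dv*k/n); print(k,(R.inv().apply(d)/10).round(2))
E
python3 - <<'E'
from h import *
plan((525,-22,290),-34,n=20)
E
```

```text
rot tool deg [ 1.000e-01  1.091e+02 -0.000e+00] per row [ 0.    5.45 -0.  ] step mm 36.3 tool-shift total cm [-51.06  -4.77 -51.29]
0 [-2.55 -0.24 -2.56]
1 [-2.3  -0.24 -2.8 ]
2 [-2.02 -0.24 -3.  ]
3 [-1.73 -0.24 -3.18]
4 [-1.42 -0.24 -3.33]
5 [-1.09 -0.24 -3.45]
6 [-0.76 -0.24 -3.54]
7 [-0.42 -0.24 -3.59]
8 [-0.08 -0.24 -3.62]
9 [ 0.27 -0.24 -3.61]
10 [ 0.61 -0.24 -3.57]
11 [ 0.94 -0.24 -3.49]
12 [ 1.27 -0.24 -3.39]
13 [ 1.59 -0.24 -3.25]
14 [ 1.89 -0.24 -3.09]
15 [ 2.17 -0.24 -2.89]
16 [ 2.44 -0.24 -2.67]
17 [ 2.68 -0.24 -2.43]
18 [ 2.9  -0.24 -2.16]
19 [ 3.09 -0.24 -1.88]
```

Candidates for dippers in the scene view are the ribbed heads at (377,180) near and (356,168) far. Not these: the spoon disc (395,170), the spatula blade (375,158), and the yellow spatulas (260,165) and (427,210). The crop shows ribs on exactly the two I chose. Caddy: centre about (560,-45), yaw about 11°.

```bash
python3 -m crank '[[0,5.5,0,-2.5,-0.4,-2.6,0.3],[0,5.5,0,-2.3,-0.4,-2.8,0.3],[0,5.5,0,-2,-0.4,-3,0.3],[0,5.5,0,-1.7,-0.4,-3.2,0.3],[0,5.5,0,-1.4,-0.4,-3.3,0.3],[0,5.5,0,-1.1,-0.4,-3.4,0.3],[0,5.5,0,-0.8,-0.4,-3.5,0.3],[0,5.5,0,-0.4,-0.4,-3.6,0.3],[0,5.5,0,-0.1,-0.4,-3.6,0.3],[0,5.5,0,0.3,-0.4,-3.6,0.3]]' 30; python3 -c "
from h import *
plan((525,-22,290),-34,n=11)"
```

```text
clock: 0.98
eef_pos: [339.1, 280.3, 279.4]
tcp_rot: [-1.573, 0.003, 0.318]
contact_force: [1.4, 1.0, -0.5]
opening: 0.649
rot tool deg [ 0.2 52.2 -0.1] per row [ 0.02  4.74 -0.01] step mm 32.3 tool-shift total cm [  8.22  -1.01 -34.53]
0 [ 0.75 -0.09 -3.14]
1 [ 1.   -0.09 -3.07]
2 [ 1.25 -0.09 -2.97]
3 [ 1.5  -0.09 -2.86]
4 [ 1.73 -0.09 -2.72]
5 [ 1.95 -0.1  -2.57]
6 [ 2.15 -0.1  -2.4 ]
7 [ 2.34 -0.1  -2.22]
8 [ 2.52 -0.1  -2.01]
9 [ 2.68 -0.1  -1.8 ]
10 [ 2.82 -0.1  -1.57]
```

```bash
python3 -m crank '[[0,5.2,0,0.8,-0.1,-3.4,0.3],[0,5.2,0,1.1,-0.1,-3.4,0.3],[0,5.2,0,1.4,-0.1,-3.3,0.3],[0,5.2,0,1.6,-0.1,-3.1,0.3],[0,5.2,0,1.9,-0.1,-3,0.3],[0,5.2,0,2.1,-0.1,-2.8,0.3],[0,5.2,0,2.4,-0.1,-2.6,0.3],[0,5.2,0,2.6,-0.1,-2.4,0.3],[0,5.2,0,2.8,-0.1,-2.2,0.3],[0,5.2,0,2.9,-0.1,-2,0.3]]' 30; python3 -c "
from h import *
s=r.sense();im=cams.grab_frame('wrist');cv2.imwrite('pics/w1.png',im);im=cams.grab_frame('scene');cv2.imwrite('pics/s1.png',im)
print(s['eef_pos'],s['tcp_rot'],s['qpos'])
np.set_printoptions(precision=0,suppress=True)
k=cam('wrist',s)
for X in [(527,-23,134),(585,-12,134),(538,-78,130),(593,-67,130),(495,0,85),(595,18,85),(517,-110,85)]: print(X,proj(k,X))
np.save('w1.npy',np.r_[s['eef_pos'],s['tcp_rot']])
"
```

```text
clock: 1.82
eef_pos: [511.4, -48.5, 291.7]
tcp_rot: [-1.571, -0.001, -0.638]
contact_force: [0.9, 1.0, 0.7]
opening: 0.647
[511.35363903 -48.52964372 291.6772518 ] [-1.57144914e+00 -1.22148493e-03 -6.37659817e-01] [-9.67736031e-02  1.30689196e-01  1.81145134e+00 -1.27585732e-03
  1.19874140e+00  5.41350003e-01]
(527, -23, 134) [279. 166.]
(585, -12, 134) [324. 117.]
(538, -78, 130) [322. 203.]
(593, -67, 130) [364. 160.]
(495, 0, 85) [242. 158.]
(595, 18, 85) [309.  84.]
(517, -110, 85) [318. 224.]
```

View pics/w1.png

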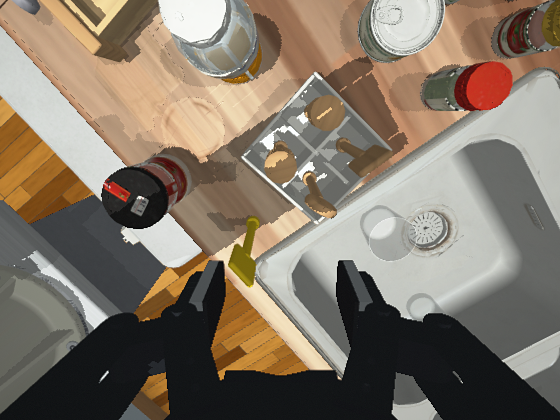

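```bash
python3 -c "
import cv2
a=cv2.imread('pics/w1.png')[60:240,220:410];cv2.imwrite('pics/w1c.png',cv2.resize(a,None,fx=3.3,fy=3.3,interpolation=cv2.INTER_CUBIC))"
```

```text
(no output)
```

View pics/w1c.png

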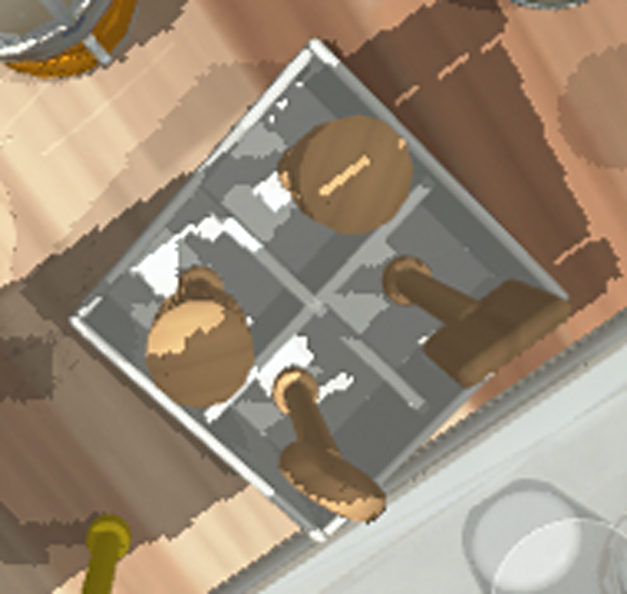

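```bash
python3 - <<'E'
from h import *
np.set_printoptions(precision=1,suppress=True)
w=np.load('w1.npy');k=cam('wrist',dict(eef_pos=w[:3],tcp_rot=w[3:]))
for n,p,z in [('dA',(280.9,167),154),('dB',(326.7,112.7),154),('LB',(315.5,72.7),85),('F',(242.7,157),85),('R',(317,222.7),85),('B',(391.2,150),85)]: print(n,onz(k,p,z))
S=cam("scene");D=cam("side")
print(tri([S,D,k],[(377,167.5),(305.7,232),(280.9,167)]),tri([S,D,k],[(355.8,158.5),(325.7,220),(326.7,112.7)]))
# bottle: cap in wrist, and top edge of drawer
plan((527,-24,290),-34)
E
```

```text
dA [529.7 -22.2 154. ]
dB [586.4  -8.7 154. ]
LB [605.9  22.7  85. ]
F [496.    0.8  85. ]
R [ 517.3 -108.5   85. ]
B [627.5 -87.7  85. ]
(array([529.9, -23.1, 154.5]), np.float64(1.4116140743508898)) (array([586.4,  -9.1, 155.3]), np.float64(0.6348026332776797))
rot tool deg [ 0.1 -2.7  0.2] per row [ 0.  -0.3  0. ] step mm 3.0 tool-shift total cm [-0.5  0.2  3. ]
0 [-0.   0.   0.3]
1 [-0.   0.   0.3]
2 [-0.   0.   0.3]
3 [-0.   0.   0.3]
4 [-0.   0.   0.3]
5 [-0.   0.   0.3]
6 [-0.   0.   0.3]
7 [-0.   0.   0.3]
8 [-0.   0.   0.3]
9 [-0.   0.   0.3]
```

Wrist view crop: dipper tops at full-image pixels (281,167) and (327,113). They give (529.5,-22.7) and (586,-9) at z≈154, as expected, each at its cell centre; the spoon is at (320,207) and the spatula at (362,155).

```bash
python3 -m crank '[[0,-2.7,0,-0.1,1.9,1.1,0.3],[0,0,0,0,1.9,1.0,0.3],[0,0,0,0,1.9,1.0,0.3],[0,0,0,0,2.1,0,0.3],[0,0,0,0,2.1,0,0.3],[0,0,0,0,2,0,0.3],[0,0,0,0,2,0,0.3],[0,0,0,0,1,0,0.3],[0,0,0,0,0,0,0.3],[0,0,0,0,0,0,0.3]]' 40; python3 -c "
from h import *
s=r.sense();im=cams.grab_frame('wrist');cv2.imwrite('pics/w2.png',im);im=cams.grab_frame('scene')[100:300,230:500];cv2.imwrite('pics/s2.png',cv2.resize(im,None,fx=2.9,fy=2.9))
plan((529.5,-22.7,125),-34,n=1)
"
```

```text
clock: 2.75
eef_pos: [529.3, -23.0, 136.6]
tcp_rot: [-1.572, -0.001, -0.589]
contact_force: [-0.6, 0.5, 0.2]
opening: 0.645
rot tool deg [-0.   0.2  0.2] per row [-0.    0.23  0.16] step mm 12.4 tool-shift total cm [-0.06  1.24  0.01]
0 [-0.06  1.24  0.01]
```

View pics/w2.png

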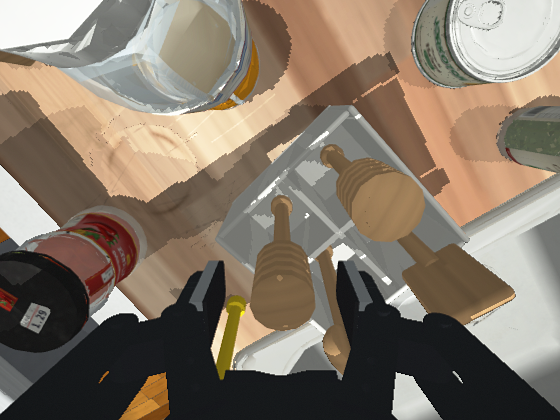

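View pics/s2.png

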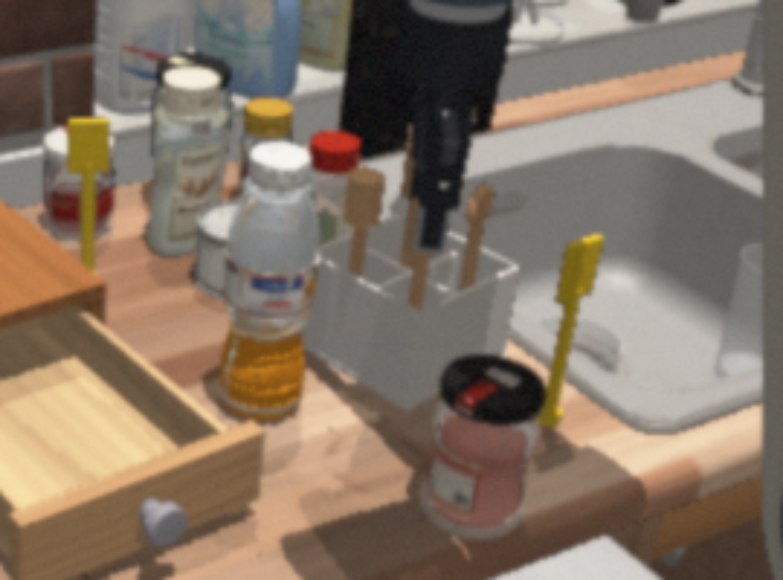

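The wrist view shows the near dipper head (282,290) midway between the fingers, clear of its neighbours. Going down 1 cm and closing.

```bash
python3 -m crank '[[0,0,0,0,1.1,0,0.3],[0,0,0,0,0,0,-0.6],[0,0,0,0,0,0,-0.6],[0,0,0,0,0,0,-0.6],[0,0,0,0,0,0,-0.6],[0,0,0,0,0,0,-0.6],[0,0,0,0,0,0,-0.6],[0,0,0,0,0,0,-0.6],[0,0,0,0,0,0,-0.6],[0,0,0,0,0,0,-0.6]]' 40
```

```text
clock: 3.68
eef_pos: [532.7, -23.4, 129.6]
tcp_rot: [-1.567, -0.009, -0.59]
contact_force: [0.4, -0.7, 0.9]
opening: 0.33
```

```bash
python3 -m crank '[[0,0,0,0,-0.5,0,-0.6],[0,0,0,0,-1,0,-0.6],[0,0,0,0,-2,0,-0.6],[0,0,0,0,-2,0,-0.6],[0,0,0,0,-2,0,-0.6],[0,0,0,0,-2,0,-0.6],[0,0,0,0,-2.5,0,-0.6],[0,0,0,0,-2.5,0,-0.6],[0,0,0,0,-2,0,-0.6],[0,0,0,0,-1,0,-0.6]]' 40;python3 -c "
from h import *
s=r.sense();im=cams.grab_frame('wrist');cv2.imwrite('pics/w3.png',im);im=cams.grab_frame('scene')[0:300,180:500];cv2.imwrite('pics/s3.png',cv2.resize(im,None,fx=1.9,fy=1.9))
plan((440,90,310),-86,n=1)
"
```

```text
clock: 4.52
eef_pos: [528.4, -22.9, 317.0]
tcp_rot: [-1.569, -0.006, -0.59]
contact_force: [-0.3, -0.0, -0.1]
opening: 0.33
rot tool deg [-0.3 52.2  0.3] per row [-0.33 52.22  0.32] step mm 143.9 tool-shift total cm [-13.67   0.57   4.45]
0 [-13.67   0.57   4.45]
```

View pics/w3.png

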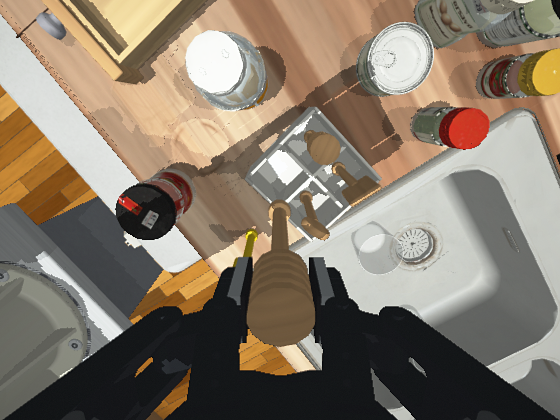

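View pics/s3.png

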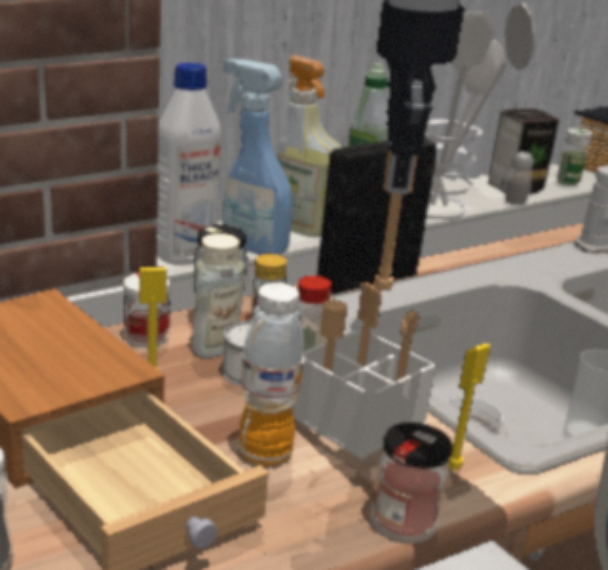

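The dipper is held straight (head at wrist (282,300)) and the caddy is unmoved. Next I carry it round the robot side of the bottle while yawing.

```bash
python3 -c "
from h import *
plan((435,215,335),-86,n=10)
S=cam('scene');np.set_printoptions(precision=1,suppress=True)
"
```

```text
rot tool deg [-0.3 52.2  0.3] per row [-0.03  5.22  0.03] step mm 25.6 tool-shift total cm [-21.02  -1.96  14.56]
0 [-2.1  -0.2   1.46]
1 [-2.23 -0.2   1.26]
2 [-2.33 -0.2   1.05]
3 [-2.42 -0.19  0.83]
4 [-2.48 -0.19  0.61]
5 [-2.53 -0.19  0.38]
6 [-2.55 -0.19  0.15]
7 [-2.56 -0.19 -0.08]
8 [-2.54 -0.19 -0.32]
9 [-2.5  -0.19 -0.54]
```

```bash
python3 -m crank '[[0,5.3,0,-2.1,-0.3,1.5,-0.6],[0,5.3,0,-2.3,-0.3,1.3,-0.6],[0,5.3,0,-2.4,-0.2,1.1,-0.6],[0,5.3,0,-2.4,-0.2,0.8,-0.6],[0,5.3,0,-2.5,-0.2,0.6,-0.6],[0,5.3,0,-2.5,-0.2,0.4,-0.6],[0,5.3,0,-2.6,-0.2,0.2,-0.6],[0,5.3,0,-2.6,-0.2,-0.1,-0.6],[0,5.3,0,-2.6,-0.2,-0.3,-0.6],[0,5.2,0,-2.5,-0.2,-0.5,-0.6]]' 40;python3 -c "
from h import *
s=r.sense();im=cams.grab_frame('wrist');cv2.imwrite('pics/w4.png',im);im=cams.grab_frame('scene');cv2.imwrite('pics/s4.png',im)
np.save('w4.npy',np.r_[s['eef_pos'],s['tcp_rot']])
"
```

```text
clock: 5.45
eef_pos: [432.4, 224.4, 330.9]
tcp_rot: [-1.573, -0.007, -1.56]
contact_force: [0.7, -0.2, -1.1]
opening: 0.325
```

View pics/w4.png

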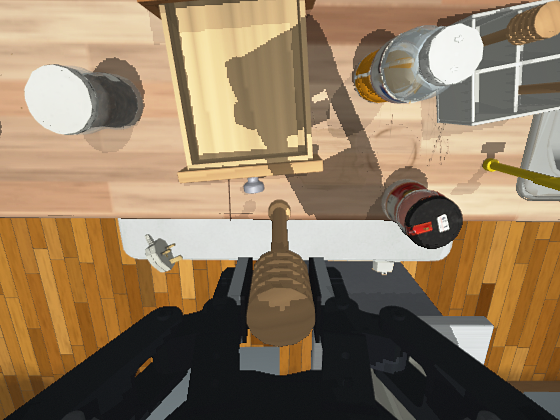

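View pics/s4.png

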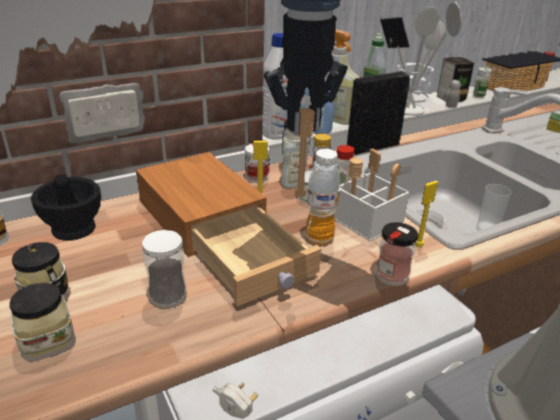

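```bash
python3 -c "
import cv2
a=cv2.imread('pics/w4.png')[0:215,150:350];cv2.imwrite('pics/w4c.png',cv2.resize(a,None,fx=2.75,fy=2.75,interpolation=cv2.INTER_CUBIC))"
```

```text
(no output)
```

View pics/w4c.png

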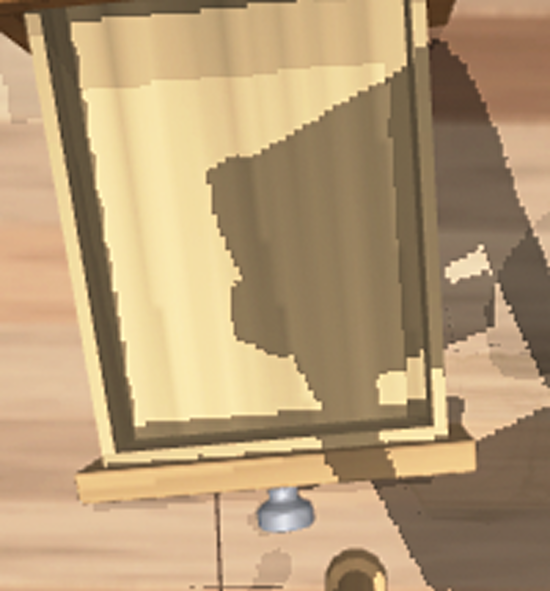

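```bash
python3 - <<'E'
from h import *
np.set_printoptions(precision=1,suppress=True)
w=np.load('w4.npy');k=cam('wrist',dict(eef_pos=w[:3],tcp_rot=w[3:]))
f=lambda u,v:(150+u/2.75,v/2.75)
for n,p,z in [('floorFL',f(135,427),22),('floorFR',f(408,405),22),('innertop L',f(107,463),72),('innertop R',f(445,435),72),('outer L',f(78,500),72),('outer R',f(475,468),72),('knob c',f(286,510),45),('sideL back top',f(30,10),63),('floorL back',f(72,20),22)]: print(n,onz(k,p,z))
s=r.sense();print(s['eef_pos'])
E
```

```text
floorFL [447.  337.5  22. ]
floorFR [459.1 199.7  22. ]
innertop L [438.  338.9  72. ]
innertop R [451.8 185.8  72. ]
outer L [420.7 353.6  72. ]
outer R [436.9 171.5  72. ]
knob c [410.1 260.1  45. ]
sideL back top [618.3 357.1  63. ]
floorL back [625.6 352.4  22. ]
[432.1 226.  331. ]
```

Drawer from the wrist view: panel outer corners at full-image (178,182) and (323,170) give a yaw of 5°. Inner front middle is about (447,261), and the top board starts about 178 mm in. Next I tilt the stick with its foot into the drawer.

```bash
python3 -c "
from h import *
plan((488,298,300),-85,60,n=10)
"
```

```text
rot tool deg [60.1 -3.7  2.5] per row [ 6.01 -0.37  0.25] step mm 9.6 tool-shift total cm [-7.14  3.04  5.7 ]
0 [-0.71  0.3   0.57]
1 [-0.71  0.37  0.54]
2 [-0.7   0.42  0.5 ]
3 [-0.7   0.48  0.46]
4 [-0.69  0.53  0.41]
5 [-0.69  0.57  0.36]
6 [-0.68  0.61  0.3 ]
7 [-0.68  0.64  0.24]
8 [-0.68  0.66  0.18]
9 [-0.67  0.68  0.11]
```

```bash
python3 -m crank '[[6,-0.4,0.3,-0.7,0.3,0.6,-0.6],[6,-0.4,0.3,-0.7,0.4,0.5,-0.6],[6,-0.4,0.3,-0.7,0.4,0.5,-0.6],[6,-0.4,0.2,-0.7,0.5,0.5,-0.6],[6,-0.4,0.2,-0.7,0.5,0.4,-0.6],[6,-0.4,0.2,-0.7,0.6,0.4,-0.6],[6,-0.4,0.2,-0.7,0.6,0.3,-0.6],[6,-0.4,0.2,-0.7,0.6,0.2,-0.6],[6,-0.4,0.2,-0.7,0.7,0.2,-0.6],[6,-0.4,0.2,-0.7,0.7,0.1,-0.6]]' 40;python3 -c "
from h import *
print(r.sense()['qpos'])
plan((492,302,125),-85,60,n=6)
"
```

```text
clock: 6.38
eef_pos: [500.1, 267.3, 353.9]
tcp_rot: [-0.664, -0.044, -1.393]
contact_force: [0.5, 0.4, -0.2]
opening: 0.329
[ 0.75677311 -0.1118956   2.21283912 -1.14597281  0.52131167  3.0136032 ]
rot tool deg [ 7.9  5.  -2.9] per row [ 1.32  0.83 -0.48] step mm 38.6 tool-shift total cm [ -4.57  13.85 -18.  ]
0 [-0.76  2.31 -3.  ]
1 [-0.74  2.23 -3.06]
2 [-0.71  2.15 -3.12]
3 [-0.68  2.08 -3.18]
4 [-0.65  2.   -3.24]
5 [-0.62  1.92 -3.29]
```

```bash
cat > kin.py <<'E'
from h import *
from scipy.optimize import least_squares
# samples: q, tcp, rot
Q=[[1.30758,.3535086,1.63397,0,1.155238,-.0024],[-.0967736,.130689,1.811451,-.001276,1.198741,.54135],[0.75677311,-0.1118956,2.21283912,-1.14597281,0.52131167,3.0136032]]
P=[[161.072,603.505,241.719],[511.354,-48.53,291.677],[500.1,267.3,353.9]]
E=[[-1.5707946,.0011237,1.30998],[-1.571449,-.00122148,-.63765982],[-.664,-.044,-1.393]]
def fk(q,k,sg=(1,1)):
    off,d1,a2,a3,e3,L=k
    rz=lambda a:Ro.from_euler('z',a); ry=lambda a:Ro.from_euler('y',a)
    R1=rz(q[0]);R2=R1*ry(q[1]);R3=R2*ry(q[2])
    p=np.array([0,0,d1])+R1.apply([off,0,0])+R2.apply([0,0,a2])+R3.apply([e3,0,a3])
    R=R3*rz(sg[0]*q[3])*ry(q[4])*rz(sg[1]*q[5])
    p=p+R.apply([0,0,L])
    # tool frame: y along approach (z of flange); x jaw
    return p,R*Ro.from_matrix(np.array([[1,0,0],[0,0,-1],[0,1,0]]).T) if 0 else (p,R)
E
python3 - <<'E'
from kin import *
for sg in [(1,1),(1,-1),(-1,1),(-1,-1)]:
    for q,e in zip(Q,E):
        p,R=fk(q,(0,)*6,sg); T=Ro.from_euler('xyz',e)
        print(sg,(R.inv()*T).as_matrix().round(2).tolist())
s=r.sense();print(s['qpos'],s['eef_pos'],s['tcp_rot'])
E
```

```text
Traceback (most recent call last):
AttributeError: 'tuple' object has no attribute 'inv'
```

```bash
sed -i 's/^    return p,R\*.*$/    return p,R/' kin.py
python3 - <<'E'
from kin import *
for sg in [(1,1),(1,-1),(-1,1),(-1,-1)]:
    for q,e in zip(Q,E):
        p,R=fk(q,(0,)*6,sg); T=Ro.from_euler('xyz',e)
        print(sg,(R.inv()*T).as_matrix().round(2).tolist())
s=r.sense();print(s['qpos'],s['eef_pos'],s['tcp_rot'])
E
```

```text
(1, 1) [[-1.0, -0.0, -0.0], [-0.0, -0.0, 1.0], [-0.0, 1.0, 0.0]]
(1, 1) [[-1.0, 0.0, -0.0], [-0.0, -0.0, 1.0], [0.0, 1.0, 0.0]]
(1, 1) [[-1.0, 0.0, -0.0], [-0.0, -0.0, 1.0], [0.0, 1.0, 0.0]]
(1, -1) [[-1.0, -0.0, 0.0], [0.0, -0.0, 1.0], [-0.0, 1.0, 0.0]]
(1, -1) [[-0.47, 0.0, -0.88], [-0.88, 0.0, 0.47], [0.0, 1.0, 0.0]]
(1, -1) [[-0.97, 0.0, 0.25], [0.25, -0.0, 0.97], [0.0, 1.0, 0.0]]
(-1, 1) [[-1.0, -0.0, -0.0], [-0.0, -0.0, 1.0], [-0.0, 1.0, 0.0]]
(-1, 1) [[-1.0, -0.0, 0.0], [0.0, -0.0, 1.0], [-0.0, 1.0, 0.0]]
(-1, 1) [[0.26, 0.66, 0.7], [0.6, 0.46, -0.65], [-0.76, 0.59, -0.28]]
(-1, -1) [[-1.0, -0.0, 0.0], [0.0, -0.0, 1.0], [-0.0, 1.0, 0.0]]
(-1, -1) [[-0.47, 0.0, -0.88], [-0.88, -0.0, 0.47], [-0.0, 1.0, 0.0]]
(-1, -1) [[0.4, 0.76, 0.52], [0.52, 0.28, -0.81], [-0.76, 0.59, -0.28]]
[ 0.75677311 -0.1118956   2.21283912 -1.14597281  0.52131167  3.0136032 ] [500.12172755 267.33066079 353.9419177 ] [-0.66388724 -0.04428534 -1.39294702]
```

```bash
cat >> kin.py <<'E'
M=Ro.from_matrix(np.array([[-1.,0,0],[0,0,1],[0,1,0]]))
def res(k): return np.concatenate([fk(q,k)[0]-p for q,p in zip(Q,P)])
K0=least_squares(lambda k:np.r_[res(k)/1,0.01*(k-np.array([0,200,400,400,0,200]))],[0,200,400,400,0,200]).x
lo=np.array([-2.63,-.92,.06,-1.3,0,-3.02]);hi=np.array([2.63,2.1,2.66,4.44,2.69,3.02])
def ik(p,Rt,seed=None,n=40,rng=np.random.default_rng(0)):
    """returns list of distinct in-range solutions"""
    Rf=Rt*M.inv(); sols=[]
    for i in range(n):
        x0=seed if (seed is not None and i==0) else lo+(hi-lo)*rng.random(6)
        x0=np.clip(x0,lo+1e-3,hi-1e-3)
        f=lambda q:np.r_[(fk(q,K0)[0]-p)/100,(fk(q,K0)[1].inv()*Rf).as_rotvec()]
        o=least_squares(f,x0,bounds=(lo,hi),max_nfev=80)
        if o.cost<1e-7 and not any(np.abs(o.x-s).max()<.02 for s in sols): sols.append(o.x)
    return sols
E
python3 - <<'E'
from kin import *
np.set_printoptions(precision=2,suppress=True)
print(K0,np.abs(res(K0)).max())
for (x,y) in [(498,302),(504,230)]:
  for incl in (30,45,60):
    for h in (5,25):
      for jaw,t in ((h-90,90-incl),(h+90,incl-90)):
        z=22+9.5*np.cos(np.radians(incl))+125.6*np.sin(np.radians(incl))+3
        print((x,y),incl,h,jaw,[s for s in ik(np.array([x,y,z]),Rtool(jaw,t),n=25)])
E
```

```text
[ 10.38 279.2  566.69 480.12  50.64 328.21] 1.4758516158380814
(498, 302) 30 5 -85 [array([ 0.91,  0.61,  2.39,  4.03,  0.96, -1.69])]
(498, 302) 30 5 95 [array([0.91, 0.61, 2.39, 4.03, 0.96, 1.45])]
(498, 302) 30 25 -65 [array([ 0.65,  0.62,  2.5 ,  3.36,  1.02, -1.58])]
(498, 302) 30 25 115 [array([0.65, 0.62, 2.5 , 3.36, 1.02, 1.56])]
(498, 302) 45 5 -85 [array([ 0.81,  0.38,  2.3 ,  4.38,  0.52, -2.21])]
(498, 302) 45 5 95 [array([0.81, 0.38, 2.3 , 4.38, 0.52, 0.94])]
(498, 302) 45 25 -65 [array([ 0.62,  0.35,  2.37,  3.49,  0.38, -1.77])]
(498, 302) 45 25 115 [array([0.62, 0.35, 2.37, 3.49, 0.38, 1.37])]
(498, 302) 60 5 -85 [array([ 0.71,  0.29,  2.15, -0.87,  0.39,  2.96])]
(498, 302) 60 5 95 [array([ 0.71,  0.29,  2.15, -0.87,  0.39, -0.19])]
(498, 302) 60 25 -65 [array([ 0.59,  0.26,  2.2 , -0.43,  0.18,  2.13])]
(498, 302) 60 25 115 [array([ 0.59,  0.26,  2.2 , -0.43,  0.18, -1.01])]
(504, 230) 30 5 -85 [array([ 0.75,  0.62,  2.5 ,  3.81,  1.02, -1.59])]
(504, 230) 30 5 95 [array([0.75, 0.62, 2.5 , 3.81, 1.02, 1.55])]
(504, 230) 30 25 -65 [array([ 0.42,  0.63,  2.56,  3.13,  1.1 , -1.57])]
(504, 230) 30 25 115 [array([0.42, 0.63, 2.56, 3.13, 1.1 , 1.57])]
(504, 230) 45 5 -85 [array([ 0.66,  0.34,  2.39,  4.1 ,  0.48, -2.05])]
(504, 230) 45 5 95 [array([0.66, 0.34, 2.39, 4.1 , 0.48, 1.09])]
(504, 230) 45 25 -65 [array([ 0.42,  0.32,  2.44,  3.12,  0.4 , -1.56])]
(504, 230) 45 25 115 [array([0.42, 0.32, 2.44, 3.12, 0.4 , 1.58])]
(504, 230) 60 5 -85 [array([ 0.56,  0.24,  2.23, -0.88,  0.3 ,  2.84])]
(504, 230) 60 5 95 [array([ 0.56,  0.24,  2.23, -0.88,  0.3 , -0.3 ])]
(504, 230) 60 25 -65 [array([0.42, 0.22, 2.26, 0.04, 0.14, 1.52])]
(504, 230) 60 25 115 [array([ 0.42,  0.22,  2.26,  0.04,  0.14, -1.62])]
```

```bash
python3 - <<'E'
from kin import *
np.set_printoptions(precision=2,suppress=True)
for p in [(541,294,215),(541,294,140),(500,290,60),(515,292,90)]:
  for h in (10,15):
    for e in (60,65): print(p,h,e,ik(np.array(p),Rtool(h-90,90-e),n=12))
plan((541,294,250),-75,30,n=5)
E
```

```text
(541, 294, 215) 10 60 [array([ 0.61,  0.19,  2.05, -0.49,  0.47,  2.39])]
(541, 294, 215) 10 65 [array([ 0.59,  0.21,  1.99, -0.32,  0.57,  2.22])]
(541, 294, 215) 15 60 [array([ 0.58,  0.18,  2.06, -0.39,  0.43,  2.21])]
(541, 294, 215) 15 65 [array([ 0.57,  0.2 ,  2.  , -0.25,  0.54,  2.06])]
(541, 294, 140) 10 60 [array([ 0.61,  0.31,  2.11, -0.74,  0.32,  2.67])]
(541, 294, 140) 10 65 [array([ 0.59,  0.32,  2.05, -0.45,  0.4 ,  2.37])]
(541, 294, 140) 15 60 [array([ 0.58,  0.31,  2.12, -0.64,  0.27,  2.47])]
(541, 294, 140) 15 65 [array([ 0.57,  0.31,  2.06, -0.36,  0.37,  2.18])]
(500, 290, 60) 10 60 []
(500, 290, 60) 10 65 [array([ 0.63,  0.43,  2.17, -0.92,  0.24,  2.89])]
(500, 290, 60) 15 60 []
(500, 290, 60) 15 65 [array([ 0.61,  0.42,  2.18, -0.86,  0.19,  2.74])]
(515, 292, 90) 10 60 []
(515, 292, 90) 10 65 [array([ 0.62,  0.38,  2.13, -0.67,  0.29,  2.63])]
(515, 292, 90) 15 60 []
(515, 292, 90) 15 65 [array([ 0.59,  0.38,  2.14, -0.58,  0.25,  2.44])]
rot tool deg [-21.8  -2.    5.1] per row [-4.37 -0.4   1.02] step mm 23.0 tool-shift total cm [-2.36  9.89 -5.34]
0 [-0.47  1.98 -1.07]
1 [-0.44  2.06 -0.91]
2 [-0.41  2.13 -0.75]
3 [-0.38  2.19 -0.58]
4 [-0.34  2.23 -0.41]
```

```bash
python3 -c "
from h import *
plan((552,295,225),-78,25,n=7)
"
```

```text
rot tool deg [-26.9   0.2   3.1] per row [-3.85  0.02  0.45] step mm 20.2 tool-shift total cm [-2.37 12.3  -6.63]
0 [-0.34  1.76 -0.95]
1 [-0.32  1.82 -0.83]
2 [-0.31  1.87 -0.7 ]
3 [-0.29  1.92 -0.58]
4 [-0.28  1.95 -0.45]
5 [-0.26  1.98 -0.32]
6 [-0.25  2.   -0.18]
```

```bash
python3 -m crank '[[-3.9,0,0.5,-0.3,1.8,-0.9,-0.6],[-3.9,0,0.5,-0.3,1.8,-0.8,-0.6],[-3.9,0,0.5,-0.3,1.9,-0.7,-0.6],[-3.9,0,0.5,-0.3,1.9,-0.6,-0.6],[-3.9,0,0.5,-0.3,1.9,-0.4,-0.6],[-3.9,0,0.4,-0.3,2,-0.3,-0.6],[-3.9,0,0.4,-0.3,2,-0.2,-0.6],[0,0,0,0,0,0,-0.6],[0,0,0,0,0,0,-0.6],[0,0,0,0,0,0,-0.6]]' 40;python3 -c "
from h import *
print(r.sense()['qpos'])
cv2.imwrite('pics/w5.png',cams.grab_frame('wrist'));cv2.imwrite('pics/s5.png',cams.grab_frame('scene')[60:330,100:460])
plan((554,296,152),-78,25,n=5)
"
```

```text
clock: 7.22
eef_pos: [553.7, 286.4, 217.7]
tcp_rot: [-1.159, -0.018, -1.336]
contact_force: [-0.2, 0.4, -0.0]
opening: 0.326
[ 0.5492698   0.21665425  1.95367654 -0.25065776  0.59697328  2.06221089]
rot tool deg [1.3 1.8 0.3] per row [0.27 0.35 0.06] step mm 13.4 tool-shift total cm [-1.    6.18 -2.4 ]
0 [-0.2   1.24 -0.48]
1 [-0.2   1.23 -0.49]
2 [-0.19  1.23 -0.49]
3 [-0.19  1.23 -0.5 ]
4 [-0.18  1.23 -0.51]
```

View pics/w5.png

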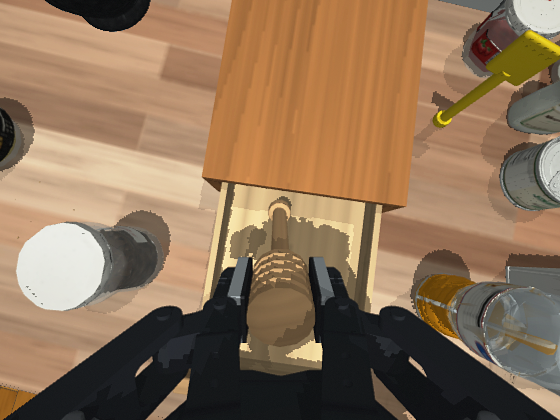

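View pics/s5.png

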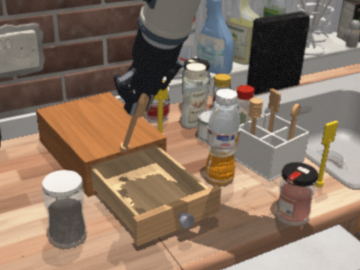

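Wrist view: the foot (280,208) is over the open drawer in front of the board edge (row 188). Lowering.

```bash
python3 -m crank '[[0.3,0.3,0,-0.2,1.2,-0.5,-0.6],[0.3,0.3,0,-0.2,1.2,-0.5,-0.6],[0.3,0.3,0,-0.2,1.2,-0.5,-0.6],[0.3,0.3,0,-0.2,1.2,-0.5,-0.6],[0.3,0.3,0,-0.2,1.2,-0.5,-0.6],[0,0,0,0,0.5,-0.2,-0.6],[0,0,0,0,0,0,-0.6],[0,0,0,0,0,0,-0.6],[0,0,0,0,0,0,-0.6],[0,0,0,0,0,0,-0.6]]' 30;python3 -c "
from h import *
print(r.sense()['qpos'])
cv2.imwrite('pics/w6.png',cams.grab_frame('wrist'))
"
```

```text
clock: 8.15
eef_pos: [551.2, 298.2, 156.9]
tcp_rot: [-1.111, -0.004, -1.351]
contact_force: [-0.4, -0.4, -0.5]
opening: 0.33
[ 0.57750123  0.30126173  2.02769698 -0.40891288  0.410454    2.27112935]
```

View pics/w6.png

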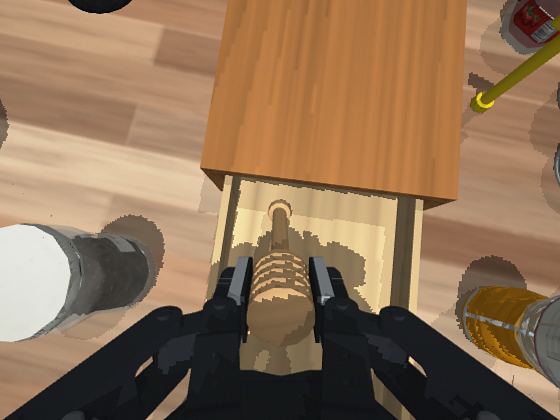

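```bash
python3 -m crank '[[0,0,0,0,0.4,-0.2,-0.6],[0,0,0,0,0.4,-0.2,-0.6],[0,0,0,0,0.4,-0.2,-0.6],[0,0,0,0,0.3,-0.1,-0.6],[0,0,0,0,0.3,-0.1,-0.6],[0,0,0,0,0,0,-0.6],[0,0,0,0,0,0,-0.6],[0,0,0,0,0,0,-0.6],[0,0,0,0,0,0,-0.6],[0,0,0,0,0,0,-0.6]]' 20;python3 -c "
from h import *
s=r.sense();print(s['contact_force'],s['wrist_torque'])
"
```

```text
clock: 9.03
eef_pos: [554.2, 299.0, 137.9]
tcp_rot: [-1.106, -0.003, -1.352]
contact_force: [-3.2, -0.3, 5.5]
opening: 0.325
[-3.15773491 -0.27561159  5.45902425] [-0.09381683  0.45270052 -0.01932973]
```

Foot touched down (5.5 N). Next I try laying the stick over by pivoting it in the light grip, moving along an arc about the foot.

```bash
python3 -m crank '[[0,0,0,0,0,-0.4,-0.6],[0,0,0,0,0,-0.4,-0.6],[0,0,0,0,0,-0.4,-0.6],[0,0,0,0,0.1,-0.4,-0.6],[0,0,0,0,0.1,-0.4,-0.6],[0,0,0,0,0.1,-0.4,-0.6],[0,0,0,0,0,0,-0.6],[0,0,0,0,0,0,-0.6],[0,0,0,0,0,0,-0.6],[0,0,0,0,0,0,-0.6]]' 20;python3 -c "
from h import *
s=r.sense();print(s['contact_force'],s['wrist_torque'],s['qpos'])
cv2.imwrite('pics/w7.png',cams.grab_frame('wrist'))
"
```

```text
clock: 9.87
eef_pos: [539.2, 297.2, 130.1]
tcp_rot: [-1.091, 0.001, -1.35]
contact_force: [0.8, -0.5, 4.8]
opening: 0.327
[ 0.79421785 -0.45723117  4.77752133] [-0.22486655 -0.404193   -0.15107953] [ 0.59080576  0.3299668   2.0810275  -0.54943983  0.32320548  2.42825597]
```

View pics/w7.png

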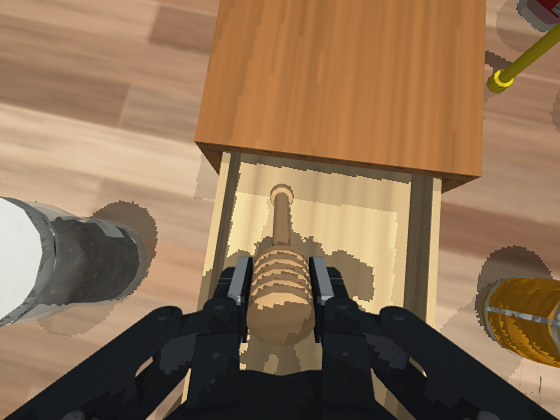

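It pivots as intended: the foot stays at (283,190) on the floor while the head comes back. Continuing the arc.

```bash
python3 -m crank '[[-0.7,0,0,0,0.2,-0.9,-0.6],[-0.7,0,0,0,0.2,-0.9,-0.6],[-0.7,0,0,0,0.3,-0.9,-0.6],[-0.7,0,0,0,0.4,-0.8,-0.6],[-0.7,0,0,0,0.4,-0.8,-0.6],[-0.7,0,0,0,0.5,-0.8,-0.6],[0,0,0,0,0,0,-0.6],[0,0,0,0,0,0,-0.6],[0,0,0,0,0,0,-0.6],[0,0,0,0,0,0,-0.6]]' 20;python3 -c "
from h import *
s=r.sense();print(s['contact_force'],s['wrist_torque'],s['qpos'])
cv2.imwrite('pics/w8.png',cams.grab_frame('wrist'))
"
```

```text
clock: 10.75
eef_pos: [501.0, 288.4, 90.2]
tcp_rot: [-1.165, 0.002, -1.351]
contact_force: [-0.2, -2.2, 6.0]
opening: 0.333
[-0.23799373 -2.20430271  6.03954983] [-0.19484555 -0.49147576 -0.23485764] [ 0.60399345  0.36578037  2.12847087 -0.51053213  0.3049174   2.41785222]
```

View pics/w8.png

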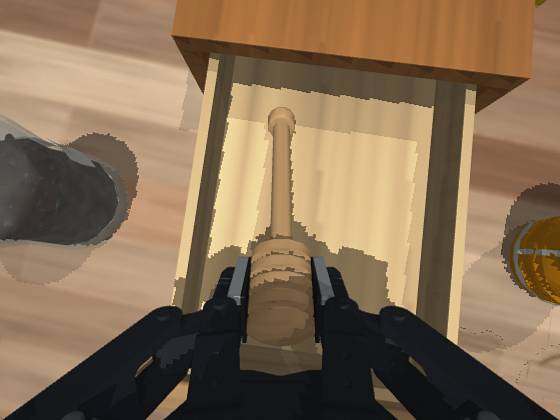

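```bash
python3 -m crank '[[0,0,0,0,0.5,-0.7,-0.6],[0,0,0,0,0.6,-0.6,-0.6],[0,0,0,0,0.6,-0.5,-0.6],[0,0,0,0,0.6,-0.5,-0.6],[0,0,0,0,0.6,-0.4,-0.6],[0,0,0,0,0,0,-0.6],[0,0,0,0,0,0,-0.6],[0,0,0,0,0,0,-0.6],[0,0,0,0,0,0,-0.6],[0,0,0,0,0,0,-0.6]]' 20;python3 -c "
from h import *
s=r.sense();print(s['contact_force'],s['wrist_torque'],s['qpos'])
cv2.imwrite('pics/w9.png',cams.grab_frame('wrist'))
cv2.imwrite('pics/s9.png',cams.grab_frame('side')[100:350,150:400])
"
```

```text
clock: 11.63
eef_pos: [486.8, 285.0, 52.7]
tcp_rot: [-1.166, 0.001, -1.353]
contact_force: [-1.5, 0.2, 1.8]
opening: 0.328
[-1.54757443  0.16442319  1.81906627] [-0.05705856  0.03937525 -0.08841004] [ 0.61649449  0.42799082  2.17007041 -0.74722017  0.22572056  2.67518144]
```

View pics/w9.png

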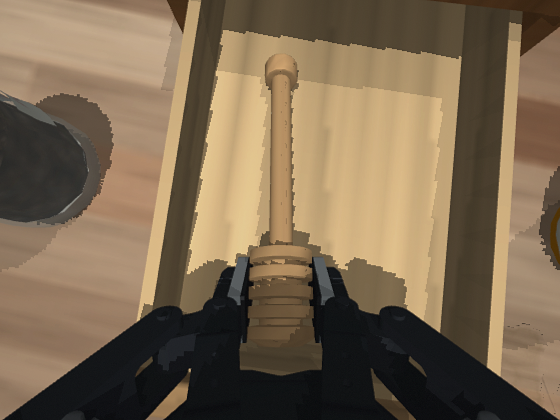

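View pics/s9.png

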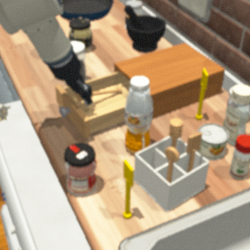

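Stick almost flat along the drawer, foot at (281,65). Lower 5 mm more and release.

```bash
python3 -m crank '[[0,0,0,0,0.4,-0.2,-0.6],[0,0,0,0,0.3,-0.2,-0.6],[0,0,0,0,0,0,0.1],[0,0,0,0,0,0,0.1],[0,0,0,0,0,0,0.1],[0,0,0,0,0,0,0.1],[0,0,0,0,0,0,0.1],[0,0,0,0,0,0,0.1],[0,0,0,0,-1,0.4,0.1],[0,0,0,0,-1.5,0.6,0.1]]' 20;python3 -c "
from h import *
s=r.sense();print(s['qpos'])
cv2.imwrite('pics/w10.png',cams.grab_frame('wrist'))
plan((486,250,300),-86,0,n=9)
"
```

```text
clock: 12.57
eef_pos: [483.9, 283.6, 70.2]
tcp_rot: [-1.17, -0.001, -1.353]
contact_force: [0.3, -0.6, -1.3]
opening: 0.55
[ 0.61774843  0.3882551   2.16772422 -0.62934876  0.26206585  2.55472452]
rot tool deg [-23.1   8.4  -1.8] per row [-2.57  0.93 -0.2 ] step mm 25.5 tool-shift total cm [  3.38 -21.11   8.32]
0 [ 0.38 -2.35  0.92]
1 [ 0.37 -2.38  0.82]
2 [ 0.36 -2.42  0.72]
3 [ 0.36 -2.45  0.62]
4 [ 0.36 -2.47  0.51]
5 [ 0.36 -2.49  0.41]
6 [ 0.37 -2.5   0.3 ]
7 [ 0.37 -2.51  0.2 ]
8 [ 0.38 -2.52  0.09]
```

View pics/w10.png

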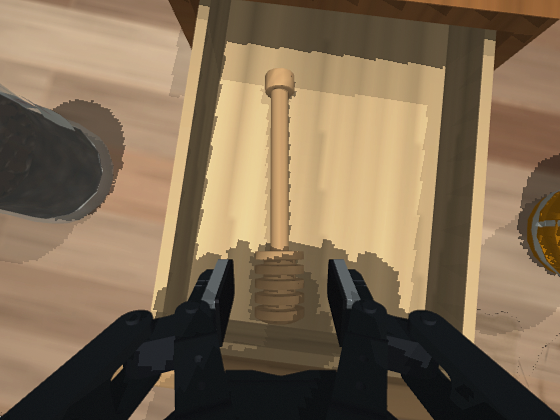

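Dipper one lies free in the left half of the drawer (head (278,285), foot (280,80)). Retreating for the second.

```bash
python3 -m crank '[[-2.6,0.9,0,0.3,-2.4,1,0.3],[-2.6,0.9,0,0.3,-2.4,0.9,0.3],[-2.6,0.9,0,0.3,-2.5,0.8,0.3],[-2.6,0.9,-0.2,0.4,-2.5,0.7,0.3],[-2.6,0.9,-0.2,0.4,-2.5,0.6,0.3],[-2.6,0.9,-0.2,0.4,-2.5,0.5,0.3],[-2.6,0.9,-0.3,0.4,-2.5,0.4,0.3],[-2.6,0.9,-0.3,0.4,-2.5,0.3,0.3],[-2.6,0.9,-0.3,0.4,-2.5,0.1,0.3],[0,0,0,0.8,0,0,0.3]]' 30;python3 -c "
from h import *
plan((586,-9,270),-124,0,n=10)
"
```

```text
clock: 13.45
eef_pos: [490.1, 239.7, 306.2]
tcp_rot: [-1.578, -0.003, -1.496]
contact_force: [0.3, -0.1, 0.9]
opening: 0.649
rot tool deg [ 0.4 38.3  0.3] per row [0.04 3.83 0.03] step mm 26.9 tool-shift total cm [25.52  3.63  7.72]
0 [2.55 0.36 0.77]
1 [2.49 0.36 0.94]
2 [2.43 0.36 1.1 ]
3 [2.35 0.36 1.26]
4 [2.26 0.36 1.42]
5 [2.16 0.36 1.57]
6 [2.05 0.36 1.71]
7 [1.93 0.36 1.84]
8 [1.8  0.36 1.96]
9 [1.67 0.36 2.08]
```

```bash
python3 -m crank '[[0,3.8,0,2.6,0.1,0.8,0.3],[0,3.8,0,2.5,0.1,0.9,0.3],[0,3.8,0,2.4,0.2,1.1,0.3],[0,3.8,0,2.4,0.2,1.3,0.3],[0,3.8,0,2.3,0.3,1.4,0.3],[0,3.8,0,2.2,0.4,1.6,0.3],[0,3.8,0,2.1,0.5,1.7,0.3],[0,3.8,0,1.9,0.6,1.8,0.3],[0,3.8,0,1.8,0.6,2,0.3],[0,3.8,0,1.7,0.6,2.1,0.3]]' 30;python3 -c "
from h import *
s=r.sense();cv2.imwrite('pics/w11.png',cams.grab_frame('wrist'))
np.save('w11.npy',np.r_[s['eef_pos'],s['tcp_rot']])
print(proj(cam('wrist',s),(586.4,-9,154)))
plan((586,-9,137),-124,0,n=1)
"
```

```text
clock: 14.28
eef_pos: [587.0, -24.2, 267.9]
tcp_rot: [-1.564, -0.007, -2.188]
contact_force: [0.5, -0.2, -0.1]
opening: 0.651
[266.12893828 219.92597666]
rot tool deg [-0.5 -1.7  0.6] per row [-0.46 -1.74  0.57] step mm 130.9 tool-shift total cm [-1.59 12.92 -1.38]
0 [-1.59 12.92 -1.38]
```

View pics/w11.png

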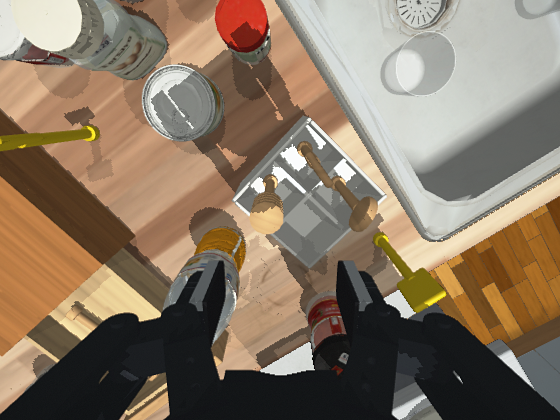

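Predicted dipper pixel (266,220) against (267,215) seen, so they agree. Descending.

```bash
python3 -m crank '[[0,-1.7,0,-0.8,1,-0.7,0.3],[0,0,0,-0.8,1.2,-0.7,0.3],[0,0,0,0,2,0,0.3],[0,0,0,0,2,0,0.3],[0,0,0,0,2,0,0.3],[0,0,0,0,2,0,0.3],[0,0,0,0,2,0,0.3],[0,0,0,0,1.4,0,0.3],[0,0,0,0,0,0,0.3],[0,0,0,0,0,0,0.3]]' 30;python3 -c "
from h import *
cv2.imwrite('pics/w12.png',cams.grab_frame('wrist'))
plan((586,-9,126),-124,0,n=1)
"
```

```text
clock: 15.17
eef_pos: [579.7, -7.3, 115.8]
tcp_rot: [-1.563, -0.017, -2.156]
contact_force: [-0.5, -0.3, 0.4]
opening: 0.651
rot tool deg [-0.4  0.5  1. ] per row [-0.43  0.45  0.99] step mm 12.1 tool-shift total cm [-0.2  -1.01  0.65]
0 [-0.2  -1.01  0.65]
```

View pics/w12.png

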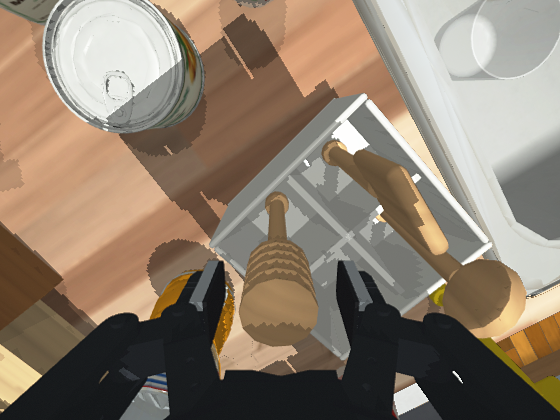

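```bash
python3 -m crank '[[0,0,1,-0.2,-1,0.4,0.3],[0,0,0,0,0,0.3,0.3],[0,0,0,0,0,0,0.3],[0,0,0,0,0,0,-0.6],[0,0,0,0,0,0,-0.6],[0,0,0,0,0,0,-0.6],[0,0,0,0,0,0,-0.6],[0,0,0,0,0,0,-0.6],[0,0,0,0,0,0,-0.6],[0,0,0,0,0,0,-0.6]]' 40; python3 -c "
from h import *
cv2.imwrite('pics/w13.png',cams.grab_frame('wrist'))"
```

```text
clock: 16.05
eef_pos: [590.0, -9.2, 132.2]
tcp_rot: [-1.556, 0.006, -2.155]
contact_force: [0.5, -0.7, -0.9]
opening: 0.33
```

View pics/w13.png

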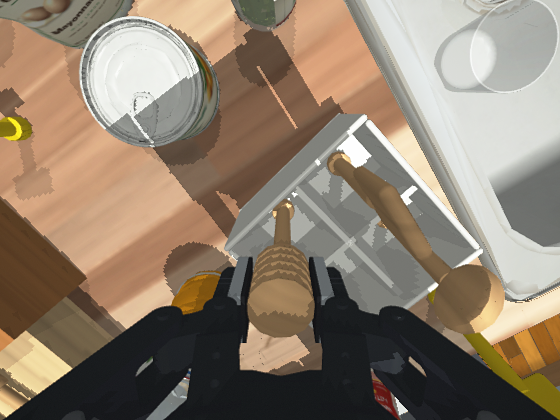

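Gripped (opening 0.33, about 28 mm). Lifting straight up.

```bash
python3 -m crank '[[0,0,0,0,-0.5,0,-0.6],[0,0,0,0,-1,0,-0.6],[0,0,0,0,-2,0,-0.6],[0,0,0,0,-2,0,-0.6],[0,0,0,0,-2,0,-0.6],[0,0,0,0,-2,0,-0.6],[0,0,0,0,-2.5,0,-0.6],[0,0,0,0,-2.5,0,-0.6],[0,0,0,0,-2.5,0,-0.6],[0,0,0,0,-2,0,-0.6]]' 40;python3 -c "
from h import *
cv2.imwrite('pics/w14.png',cams.grab_frame('wrist'))
cv2.imwrite('pics/s14.png',cams.grab_frame('scene')[60:330,200:560])
plan((440,100,335),-86,0,n=10)"
```

```text
clock: 16.93
eef_pos: [583.3, -8.4, 331.9]
tcp_rot: [-1.563, 0.002, -2.155]
contact_force: [0.3, -0.7, -0.2]
opening: 0.325
rot tool deg [ -0.8 -37.5  -0. ] per row [-0.08 -3.75 -0.  ] step mm 18.1 tool-shift total cm [ -1.05  -0.31 -18.07]
0 [-0.11 -0.03 -1.81]
1 [-0.22 -0.03 -1.8 ]
2 [-0.34 -0.03 -1.78]
3 [-0.46 -0.02 -1.75]
4 [-0.57 -0.02 -1.72]
5 [-0.68 -0.02 -1.68]
6 [-0.79 -0.02 -1.63]
7 [-0.89 -0.02 -1.57]
8 [-0.99 -0.01 -1.51]
9 [-1.09 -0.01 -1.45]
```

View pics/w14.png

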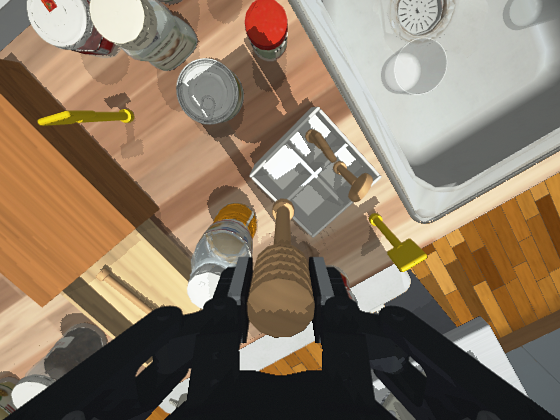

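View pics/s14.png

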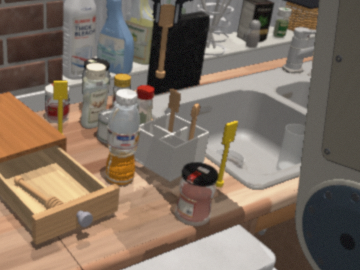

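```bash
python3 -c "
from h import *
plan((475,10,345),-105,0,n=5)
s=dict(eef_pos=np.array([475,10,345.]),tcp_rot=Rtool(-105).as_euler('xyz'))
plan((445,160,345),-80,0,n=5,s=s)
s=dict(eef_pos=np.array([445,160,345.]),tcp_rot=Rtool(-80).as_euler('xyz'))
plan((545,222,240),-78,25,n=8,s=s)
from kin import *
for p in [(545,222,240),(548,226,145),(500,222,90),(486,220,50)]: print(ik(np.array(p),Rtool(-80,24),n=12))
"
```

```text
rot tool deg [ -0.7 -18.5  -0.2] per row [-0.15 -3.69 -0.03] step mm 22.4 tool-shift total cm [  4.52  -1.24 -10.18]
0 [ 0.9  -0.25 -2.04]
1 [ 0.77 -0.24 -2.09]
2 [ 0.64 -0.24 -2.14]
3 [ 0.5  -0.23 -2.17]
4 [ 0.36 -0.22 -2.2 ]
rot tool deg [ -0. -25.   0.] per row [-0. -5.  0.] step mm 30.6 tool-shift total cm [-13.71  -0.    -6.78]
0 [-2.74 -0.   -1.36]
1 [-2.85 -0.   -1.11]
2 [-2.94 -0.   -0.86]
3 [-3.  -0.  -0.6]
4 [-3.04 -0.   -0.34]
rot tool deg [25.  -2.   0.4] per row [ 3.12 -0.25  0.05] step mm 19.7 tool-shift total cm [-4.37 10.5  10.92]
0 [-0.55  1.31  1.37]
1 [-0.54  1.39  1.29]
2 [-0.53  1.45  1.22]
3 [-0.53  1.52  1.14]
4 [-0.52  1.58  1.06]
5 [-0.51  1.64  0.97]
6 [-0.51  1.69  0.88]
7 [-0.5   1.73  0.79]
[array([ 0.44815491,  0.12638426,  2.0139131 , -0.19441044,  0.60519184,
        1.98232015])]
[array([ 0.45313043,  0.27625374,  2.09410329, -0.30414824,  0.38277784,
        2.10972623])]
[array([ 0.49473657,  0.32611569,  2.22131766, -0.58925867,  0.23245313,
        2.4416823 ])]
[array([ 0.50678865,  0.40273   ,  2.26724833, -1.07050255,  0.15178054,
        2.94177444])]
```

```bash
python3 -m crank '[[0,-3.7,0,0.9,-0.3,-2,-0.6],[0,-3.7,0,0.8,-0.3,-2.1,-0.6],[0,-3.7,0,0.6,-0.3,-2.1,-0.6],[0,-3.7,0,0.5,-0.3,-2.2,-0.6],[0,-3.7,0,0.4,-0.3,-2.2,-0.6],[0,-5,0,-2.7,0,-1.4,-0.6],[0,-5,0,-2.9,0,-1.1,-0.6],[0,-5,0,-2.9,0,-0.9,-0.6],[0,-5,0,-3,0,-0.6,-0.6],[0,-5,0,-3,0,-0.3,-0.6]]' 40;python3 -c "
from h import *
plan((550,232,225),-79,25,n=9)"
```

```text
clock: 17.87
eef_pos: [432.6, 158.1, 346.3]
tcp_rot: [-1.56, -0.008, -1.372]
contact_force: [1.9, -0.9, -0.6]
opening: 0.323
rot tool deg [24.4  0.5  0.3] per row [2.71 0.05 0.04] step mm 20.5 tool-shift total cm [-5.02 12.24 12.83]
0 [-0.56  1.36  1.43]
1 [-0.56  1.43  1.36]
2 [-0.56  1.49  1.29]
3 [-0.56  1.55  1.22]
4 [-0.56  1.6   1.14]
5 [-0.56  1.66  1.07]
6 [-0.56  1.71  0.99]
7 [-0.56  1.75  0.9 ]
8 [-0.56  1.79  0.82]
```

```bash
python3 -m crank '[[2.7,0,0,-0.8,1.2,1.4,-0.6],[2.7,0,0,-0.8,1.3,1.4,-0.6],[2.7,0,0,-0.7,1.4,1.3,-0.6],[2.7,0,0,-0.6,1.5,1.2,-0.6],[2.7,0,0,-0.6,1.6,1.1,-0.6],[2.7,0,0,-0.5,1.7,1.1,-0.6],[2.7,0,0,-0.4,1.8,1,-0.6],[2.7,0,0,-0.4,1.8,0.9,-0.6],[2.7,0,0,-0.3,1.9,0.8,-0.6],[0,0,0,0,0,0,-0.6]]' 40;python3 -c "
from h import *
print(r.sense()['qpos'])
cv2.imwrite('pics/w15.png',cams.grab_frame('wrist'))
plan((553,234,155),-79,25,n=5)"
```

```text
clock: 18.7
eef_pos: [548.4, 244.4, 221.9]
tcp_rot: [-1.119, -0.004, -1.355]
contact_force: [-1.3, -0.3, -0.6]
opening: 0.331
[ 0.48213562  0.16095309  2.02882141 -0.23751592  0.52676947  2.01624004]
rot tool deg [-0.8  1.3 -0.4] per row [-0.16  0.27 -0.08] step mm 13.8 tool-shift total cm [ 1.07  6.25 -2.73]
0 [ 0.21  1.25 -0.55]
1 [ 0.21  1.25 -0.54]
2 [ 0.22  1.25 -0.54]
3 [ 0.22  1.26 -0.53]
4 [ 0.22  1.26 -0.53]
```

View pics/w15.png

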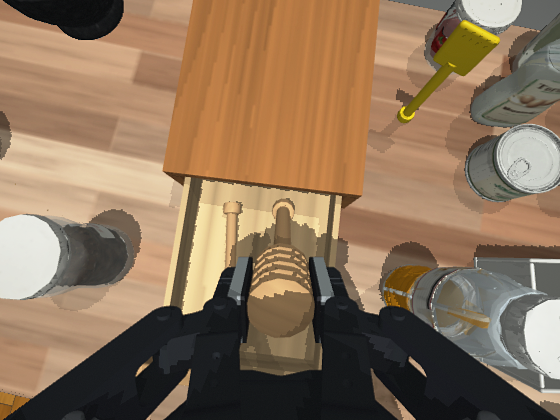

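First dipper seen at the left (233,208), the second's foot at (285,210). Lowering in the right lane.

```bash
python3 -m crank '[[0,0.3,0,0.3,1.2,-0.5,-0.6],[0,0.3,0,0.3,1.2,-0.5,-0.6],[0,0.3,0,0.3,1.2,-0.5,-0.6],[0,0.3,0,0.3,1.2,-0.5,-0.6],[0,0,0,0.2,1.2,-0.5,-0.6],[0,0,0,0,0.6,-0.2,-0.6],[0,0,0,0,0.3,-0.1,-0.6],[0,0,0,0,0,0,-0.6],[0,0,0,0,0,0,-0.6],[0,0,0,0,0,0,-0.6]]' 20;python3 -c "
from h import *
s=r.sense();print(s['qpos'],s['contact_force'],s['wrist_torque'])
cv2.imwrite('pics/w16.png',cams.grab_frame('wrist'))
"
```

```text
clock: 19.58
eef_pos: [556.5, 229.8, 155.4]
tcp_rot: [-1.123, 0.004, -1.378]
contact_force: [-0.6, -0.6, -0.3]
opening: 0.328
[ 0.44693765  0.26663291  2.07915    -0.29118063  0.37422041  2.0742478 ] [-0.55876937 -0.55082406 -0.31407211] [-0.04792015  0.15985572  0.04815345]
```

View pics/w16.png

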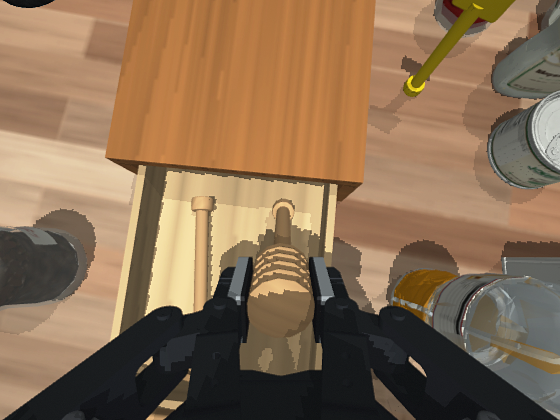

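```bash
python3 -m crank '[[0,0,0,0,0.5,-0.3,-0.6],[0,0,0,0,0.5,-0.3,-0.6],[0,0,0,0,0.4,-0.2,-0.6],[0,0,0,0,0,-0.4,-0.6],[0,0,0,0,0,-0.4,-0.6],[0,0,0,0,0,-0.4,-0.6],[0,0,0,0,0.1,-0.4,-0.6],[0,0,0,0,0.1,-0.4,-0.6],[0,0,0,0,0.1,-0.4,-0.6],[0,0,0,0,0,0,-0.6]]' 20;python3 -c "
from h import *
s=r.sense();print(s['qpos'],s['contact_force'],s['wrist_torque'])
cv2.imwrite('pics/w17.png',cams.grab_frame('wrist'))
"
```

```text
clock: 20.47
eef_pos: [543.3, 229.0, 132.9]
tcp_rot: [-1.1, 0.008, -1.374]
contact_force: [1.0, -3.3, 4.7]
opening: 0.327
[ 0.45858506  0.28715486  2.13471732 -0.40590305  0.2834546   2.20024884] [ 0.99816786 -3.32389043  4.71935064] [-0.80824639 -0.37529257 -0.4512161 ]
```

View pics/w17.png

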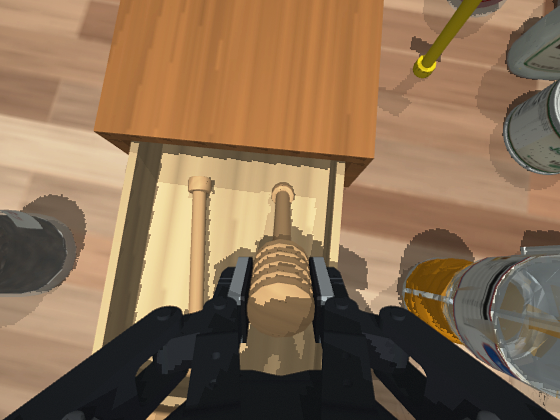

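```bash
python3 -m crank '[[-0.7,0,0,-0.3,0.1,-0.9,-0.6],[-0.7,0,0,-0.3,0.2,-0.9,-0.6],[-0.7,0,0,-0.3,0.3,-0.9,-0.6],[-0.7,0,0,-0.3,0.4,-0.8,-0.6],[-0.7,0,0,-0.3,0.4,-0.8,-0.6],[-0.7,0,0,-0.3,0.4,-0.8,-0.6],[0,0,0,0,0,0,-0.6],[0,0,0,0,0,0,-0.6],[0,0,0,0,0,0,-0.6],[0,0,0,0,0,0,-0.6]]' 20;python3 -c "
from h import *
s=r.sense();print(s['qpos'],s['contact_force'],s['wrist_torque'])
cv2.imwrite('pics/w18.png',cams.grab_frame('wrist'))
"
```

```text
clock: 21.35
eef_pos: [506.5, 243.4, 98.8]
tcp_rot: [-1.16, 0.013, -1.371]
contact_force: [-2.6, 0.5, 4.2]
opening: 0.333
[ 0.51071667  0.32566654  2.16802449 -0.42117255  0.27396591  2.26950735] [-2.55136313  0.462165    4.18460682] [0.09520704 0.17050318 0.13060251]
```

View pics/w18.png

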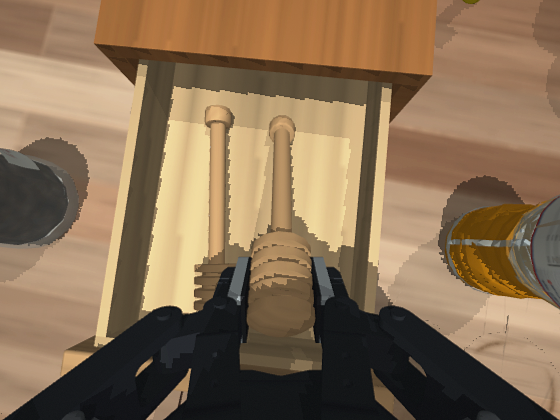

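```bash
python3 -m crank '[[0,0,0,0.3,0.4,-0.8,-0.6],[0,0,0,0.3,0.5,-0.7,-0.6],[0,0,0,0.3,0.6,-0.6,-0.6],[0,0,0,0.2,0.6,-0.6,-0.6],[0,0,0,0.2,0.7,-0.5,-0.6],[0,0,0,0,0.6,-0.4,-0.6],[0,0,0,0,0,0,-0.6],[0,0,0,0,0,0,-0.6],[0,0,0,0,0,0,-0.6],[0,0,0,0,0,0,-0.6]]' 20;python3 -c "
from h import *
s=r.sense();print(s['qpos'],s['contact_force'],s['wrist_torque'])
cv2.imwrite('pics/w19.png',cams.grab_frame('wrist'))
"
```

```text
clock: 22.23
eef_pos: [493.8, 229.6, 55.9]
tcp_rot: [-1.149, 0.019, -1.368]
contact_force: [-2.3, -0.1, 3.5]
opening: 0.326
[ 0.49442178  0.3977883   2.23051604 -0.78417056  0.14431041  2.62445755] [-2.32439049 -0.11696871  3.4656465 ] [0.06076029 0.03213459 0.09661939]
```

View pics/w19.png

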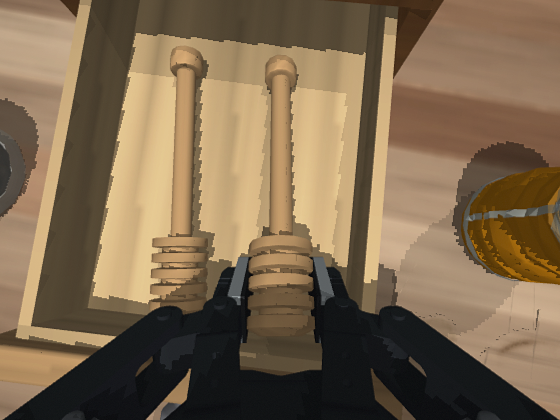

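```bash
python3 -m crank '[[0,0,0,0,0.5,-0.2,-0.6],[0,0,0,0,0.3,-0.2,-0.6],[0,0,0,0,0,0,-0.05],[0,0,0,0,0,0,-0.05],[0,0,0,0,0,0,-0.05],[0,0,0,0,0,0,-0.05],[0,0,0,0,-0.5,0.2,-0.05],[0,0,0,0,-1,0.4,-0.05],[0,0,0,0,-1.5,0.6,-0.05],[0,0,0,0,-1.5,0.6,-0.05]]' 20;python3 -c "
from h import *
s=r.sense();cv2.imwrite('pics/w20.png',cams.grab_frame('wrist'))
plan((470,240,230),-87,0,n=8)
"
```

```text
clock: 23.12
eef_pos: [490.7, 227.8, 95.3]
tcp_rot: [-1.154, 0.018, -1.369]
contact_force: [0.8, -2.0, 0.5]
opening: 0.475
rot tool deg [-24.    8.2  -2.9] per row [-3.    1.03 -0.36] step mm 16.8 tool-shift total cm [ -1.82 -12.78   3.62]
0 [-0.23 -1.6   0.45]
1 [-0.22 -1.62  0.36]
2 [-0.22 -1.64  0.27]
3 [-0.21 -1.65  0.18]
4 [-0.21 -1.66  0.09]
5 [-0.2  -1.66  0.  ]
6 [-0.19 -1.66 -0.09]
7 [-0.17 -1.66 -0.18]
```

View pics/w20.png

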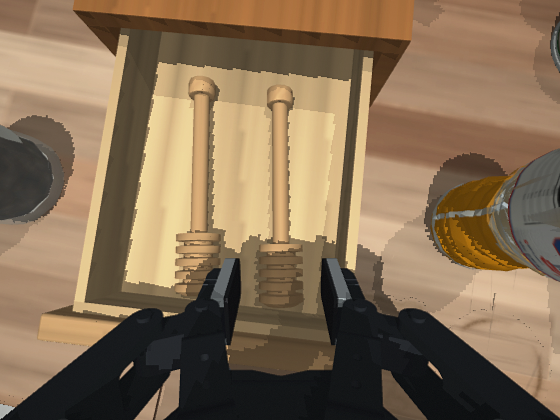

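Both dippers lie side by side in the drawer (heads at about (197,265) and (281,275)), clear of the walls. Rising to go in front of the knob.

```bash
python3 -m crank '[[-3,1.1,-0.4,0,-2.5,1,-0.05],[-3,1.1,-0.4,-0.2,-2.5,0.5,-0.3],[-3,1.1,-0.4,-0.4,-2.5,0,-0.6],[-3,1.1,-0.4,-0.4,-1.6,-1.5,-1],[-3,1.1,-0.4,-0.4,-1,-2.5,-1],[-3,1.1,-0.3,-0.4,-0.5,-2.8,-1],[-3,1.1,-0.3,-0.4,0,-2.8,-1],[-3,0.8,-0.3,-0.4,0,-2.8,-1],[0,0,0,-0.2,0,-1.5,-1],[0,0,0,0,0,0,-1]]' 60;python3 -c "
from h import *
s=r.sense();cv2.imwrite('pics/w21.png',cams.grab_frame('wrist'));cv2.imwrite('pics/d21.png',cams.grab_frame('scene'))
np.save('w21.npy',np.r_[s['eef_pos'],s['tcp_rot']])
print(proj(cam('wrist',s),(407,258,45)),s['qpos'])
plan((372,257,47),-85,0,n=1)
"
```

```text
clock: 24.0
eef_pos: [327.1, 239.4, 190.2]
tcp_rot: [-1.578, 0.001, -1.531]
contact_force: [0.7, 0.0, -1.2]
opening: 0.001
[264.03556995 104.78551697] [0.62421259 0.07453381 2.12672199 0.00585934 0.94555442 2.15185371]
rot tool deg [ 0.2 -2.7 -0.1] per row [ 0.24 -2.68 -0.12] step mm 150.7 tool-shift total cm [-1.5  14.34  4.37]
0 [-1.5  14.34  4.37]
```

View pics/w21.png

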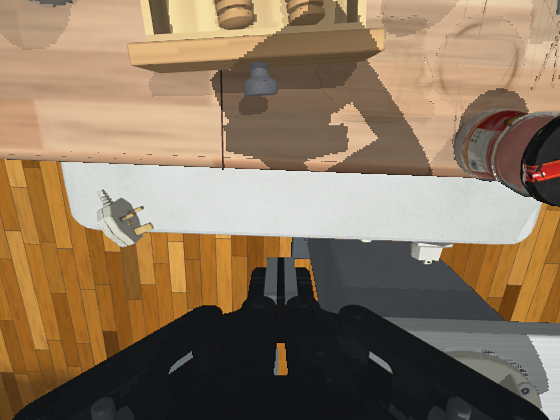

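View pics/d21.png

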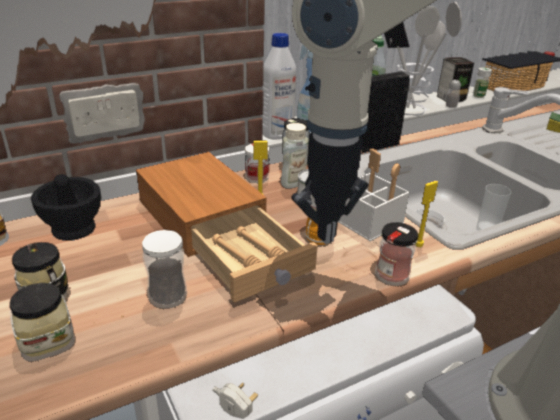

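```bash
python3 - <<'E'
from h import *
np.set_printoptions(precision=1,suppress=True)
w=np.load('w21.npy');k=cam('wrist',dict(eef_pos=w[:3],tcp_rot=w[3:]));S=cam('scene')
print(onz(k,(261,86),45),tri([k,S],[(261,86),(283,279)]),onz(k,(222,167),0),onz(k,(130,50),72),onz(k,(383,38),72), onz(k,(222,237),0))
E
```

```text
[421.5 260.8  45. ] (array([420.9, 259.9,  41.2]), np.float64(1.4032346675058291)) [344.6 302.3   0. ] [440.5 353.1  72. ] [454.9 173.7  72. ] [266.3 303.9   0. ]
```

Knob end now at (261,86), which is (421,260,43): the drawer was nudged in by about 13 mm. Positioning the shut fingers in front of it.

```bash
python3 -m crank '[[0,-2.7,0,-0.6,0,2,-1],[0,0,0,-0.6,0.5,2,-1],[0,0,0,-0.6,1.5,1.7,-1],[0,0,0,0,2.2,0,-1],[0,0,0,0,2.2,0,-1],[0,0,0,0,2.2,0,-1],[0,0,0,0,2.2,0,-1],[0,0,0,0,2.0,0,-1],[0,0,0,0,1.5,0,-1],[0,0,0,0,0,0,-1]]' 60;python3 -c "
from h import *
s=r.sense();cv2.imwrite('pics/d22.png',cams.grab_frame('scene')[150:350,180:420])
plan((390,258,45),-85,0,n=1)
"
```

```text
clock: 24.93
eef_pos: [403.1, 265.0, 42.1]
tcp_rot: [-1.556, 0.007, -1.482]
contact_force: [-0.9, -0.2, 0.1]
opening: 0.001
rot tool deg [-0.9  0.1 -0.4] per row [-0.85  0.06 -0.4 ] step mm 15.3 tool-shift total cm [ 0.6  -0.21 -1.4 ]
0 [ 0.6  -0.21 -1.4 ]
```

View pics/d22.png

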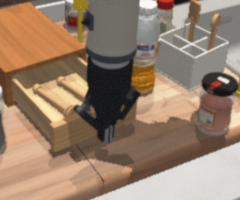

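```bash
python3 -m crank '[[0,0,0,0.4,0,0.3,-1],[0,0,0,0,0,0.8,-1],[0,0,0,0,0,1.2,-1],[0,0,0,0,0,1.5,-1],[0,0,0,0,0,1.5,-1],[0,0,0,0,0,1.5,-1],[0,0,0,0,0,1.5,-1],[0,0,0,0,0,1.2,-1],[0,0,0,0,0,0.8,-1],[0,0,0,0,0,0,-1]]' 60;python3 -c "
from h import *
s=r.sense();cv2.imwrite('pics/w23.png',cams.grab_frame('wrist'));cv2.imwrite('pics/d23.png',cams.grab_frame('scene')[120:350,100:420])
plan((580,273,45),-85,0,n=1)
"
```

```text
clock: 25.82
eef_pos: [506.5, 265.2, 49.4]
tcp_rot: [-1.57, 0.003, -1.484]
contact_force: [-0.2, -0.1, 0.8]
opening: 0.001
rot tool deg [-0.1 -0.  -0.2] per row [-0.1 -0.  -0.2] step mm 74.9 tool-shift total cm [-0.12  0.45  7.47]
0 [-0.12  0.45  7.47]
```

View pics/w23.png

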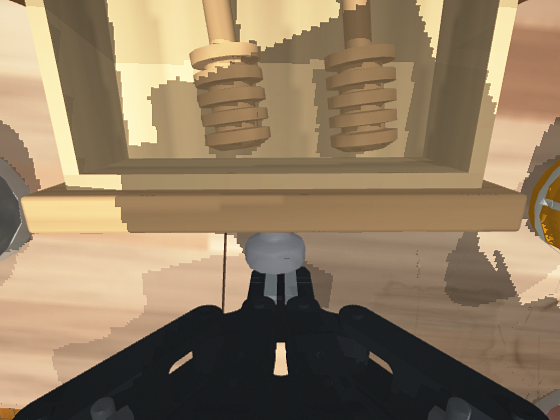

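View pics/d23.png

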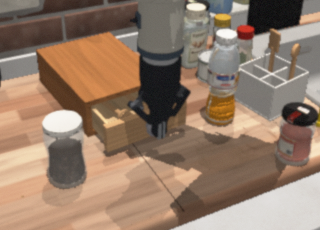

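Pushing works: knob (275,253) against the shut fingers, dippers still flat. Continuing.

```bash
python3 -m crank '[[0,0,0,0,0.2,0.6,-1],[0,0,0,0,0.2,0.8,-1],[0,0,0,0,0,0.9,-1],[0,0,0,0,0,0.9,-1],[0,0,0,0,0,0.9,-1],[0,0,0,0,0,0.7,-1],[0,0,0,0,0,0.5,-1],[0,0,0,0,0,0.3,-1],[0,0,0,0,0,0.3,-1],[0,0,0,0,0,0,-1]]' 60;python3 -c "
from h import *
s=r.sense();cv2.imwrite('pics/w24.png',cams.grab_frame('wrist'))
"
```

```text
clock: 26.75
eef_pos: [567.9, 270.7, 46.0]
tcp_rot: [-1.572, 0.003, -1.483]
contact_force: [-2.3, 0.4, 2.4]
opening: -0.001
```

View pics/w24.png

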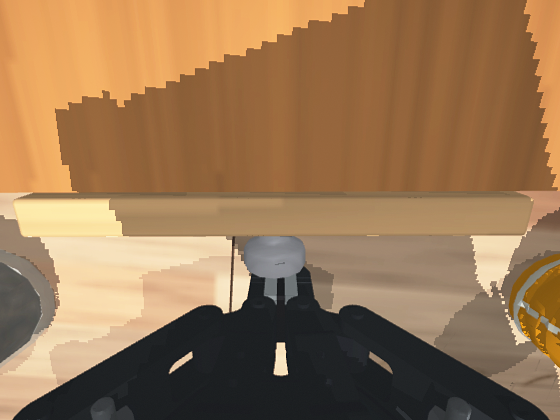

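```bash
python3 -m crank '[[0,0,0,0,0,0.3,-1],[0,0,0,0,0,0.3,-1],[0,0,0,0,0,0.3,-1],[0,0,0,0,0,0.3,-1],[0,0,0,0,0,0.3,-1],[0,0,0,0,0,0.3,-1],[0,0,0,0,0,0.3,-1],[0,0,0,0,0,0.3,-1],[0,0,0,0,0,0.3,-1],[0,0,0,0,0,0.3,-1]]' 60;python3 -c "
from h import *
s=r.sense();print(s['contact_force'],s['wrist_torque']);cv2.imwrite('pics/w25.png',cams.grab_frame('wrist'))
"
```

```text
clock: 27.63
eef_pos: [573.4, 271.0, 46.1]
tcp_rot: [-1.623, -0.004, -1.484]
contact_force: [-15.1, 0.7, 13.1]
opening: 0.002
[-15.12359462   0.66822473  13.10195378] [0.05860518 2.30687397 0.02395848]
```

View pics/w25.png

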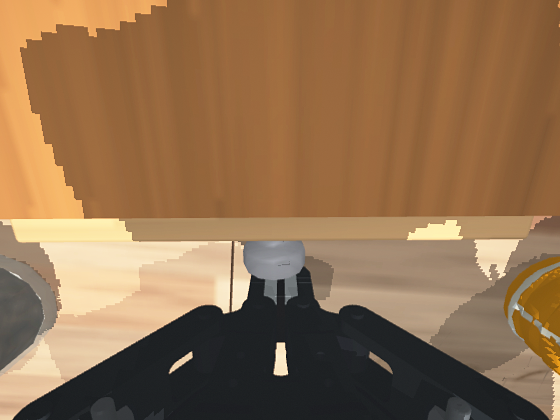

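```bash
python3 -m crank '[[0,0,0,0,0,-0.5,-1],[0,0,0,0,0,-1.5,-1],[0,0,0,0,0,-2.5,-1],[2,0,0,0,-0.5,-2.5,-1],[1,0,0,0,-1,-2,-1],[0,0,0,0,-2,-1,-1],[0,0,0,0,-2,0,-1],[0,0,0,0,-2,0,-1],[0,0,0,0,0,0,-1],[0,0,0,0,0,0,-1]]' 60;python3 -c "
from h import *
s=r.sense();cv2.imwrite('pics/w26.png',cams.grab_frame('wrist'));cv2.imwrite('pics/d26.png',cv2.resize(cams.grab_frame('side')[130:280,180:400],None,fx=3.5,fy=3.5,interpolation=cv2.INTER_CUBIC))
np.save('w26.npy',np.r_[s['eef_pos'],s['tcp_rot']])
"
```

```text
clock: 28.52
eef_pos: [474.4, 262.9, 128.0]
tcp_rot: [-1.555, -0.001, -1.482]
contact_force: [0.4, 0.2, -0.5]
opening: -0.004
```

View pics/w26.png

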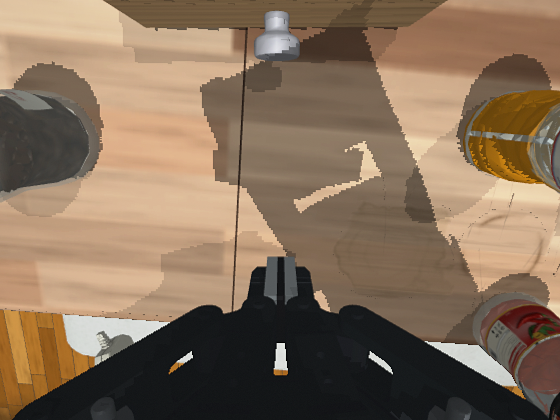

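View pics/d26.png

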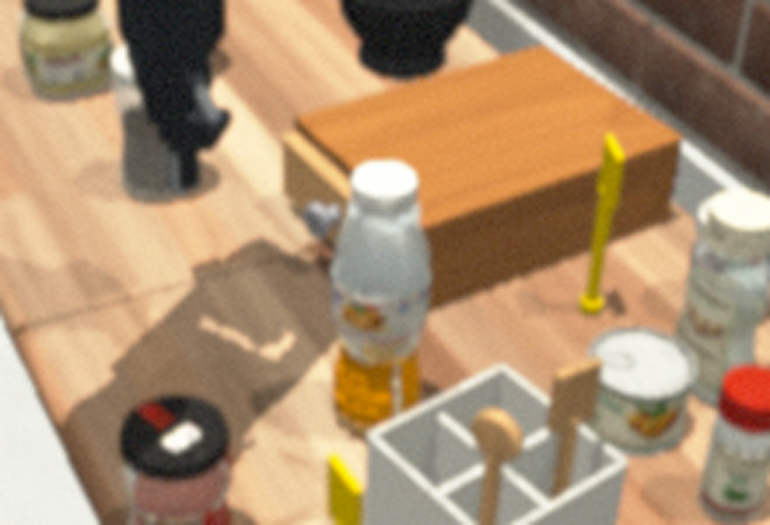

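```bash
python3 -m crank '[[0,0,0,0,-2,1,-1],[0,0,0,0,-2,1,-1],[0,0,0,0,-2,1,-1],[0,0,0,0,-2,1,-1],[0,0,0,0,-2,1,-1],[0,0,0,0,-2,1,-1],[0,0,0,0,0,1,-1],[0,0,0,0,0,1,-1],[0,0,0,0,0,0,-1],[0,0,0,0,0,0,-1]]' 60;python3 -c "
from h import *
s=r.sense();im=cams.grab_frame('wrist');cv2.imwrite('pics/w27.png',im);cv2.imwrite('pics/w27c.png',cv2.resize(im[60:220,170:400],None,fx=3.3,fy=3.3,interpolation=cv2.INTER_CUBIC));cv2.imwrite('pics/d27.png',cams.grab_frame('scene'))
np.save('w27.npy',np.r_[s['eef_pos'],s['tcp_rot']])
"
```

```text
clock: 29.45
eef_pos: [555.0, 267.7, 239.9]
tcp_rot: [-1.57, -0.009, -1.483]
contact_force: [-0.4, -0.0, -0.3]
opening: 0.003
```

View pics/w27.png

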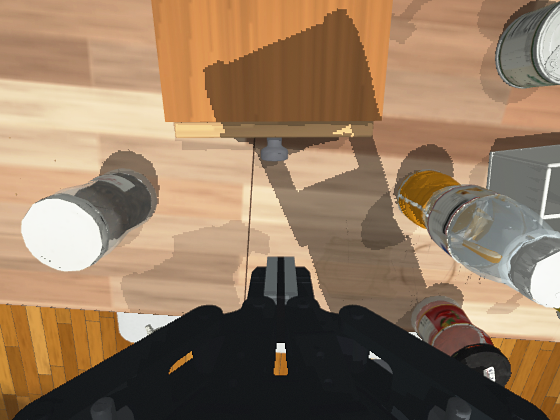

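View pics/d27.png

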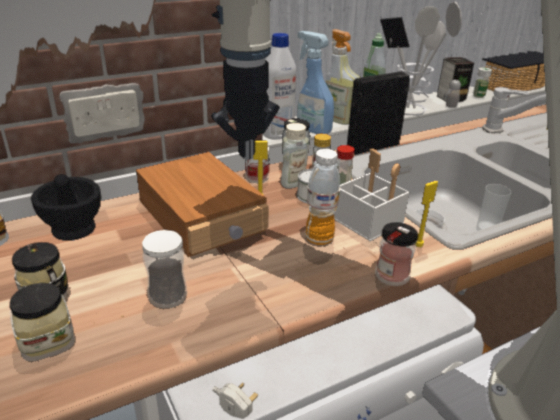

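View pics/w27c.png

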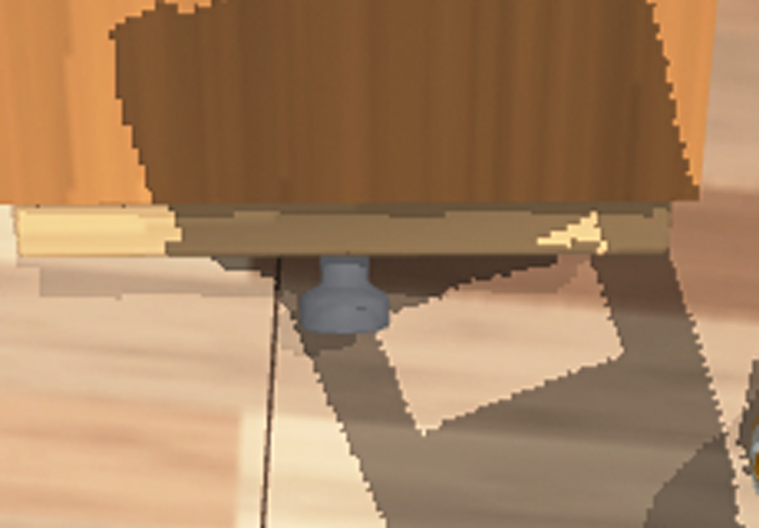

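```bash
python3 - <<'E'
from h import *
np.set_printoptions(precision=1,suppress=True)
w=np.load('w27.npy');k=cam('wrist',dict(eef_pos=w[:3],tcp_rot=w[3:]))
f=lambda u,v:(170+u/3.3,60+v/3.3)
print("board edge top z85",onz(k,f(345,205),85),"z73",onz(k,f(345,210),73))
print("panel outer z72",onz(k,f(345,253),72))
print("knob tip z43",onz(k,f(345,325),43))
# initial panel thickness from w4
w=np.load('w4.npy');k=cam('wrist',dict(eef_pos=w[:3],tcp_rot=w[3:]));g=lambda u,v:(150+u/2.75,v/2.75)
print("orig inner/outer right",onz(k,g(285,448),72),onz(k,g(285,485),72))
# board edge in w4 : no; use w20-type later
E
```

```text
board edge top z85 [621.7 279.   85. ] z73 [619.9 279.   73. ]
panel outer z72 [608.2 278.1  72. ]
knob tip z43 [583.6 276.4  43. ]
orig inner/outer right [445.5 258.   72. ] [428.5 258.3  72. ]
```

The panel stands about 13 mm proud of the top board; shut should be about 11 mm (panel thickness less 6), which is within my measuring error. I will push once more, more firmly, to confirm the stop.

```bash
python3 -m crank '[[0,0,0,0,1,-1.2,-1],[0,0,0,0,2,-1,-1],[0,0,0,0,2.5,0,-1],[0,0,0,0,2.5,0,-1],[0,0,0,0,2.5,0,-1],[0,0,0,0,2.5,0,-1],[0,0,0,0,2.5,0,-1],[0,0,0,0,2,0,-1],[0,0,0,0,1,0,-1],[0,0,0,0,0,0,-1]]' 60;python3 -c "
from h import *
plan((560,270,42),-85,0,n=1)"
```

```text
clock: 30.38
eef_pos: [523.7, 262.4, 43.5]
tcp_rot: [-1.576, -0.011, -1.481]
contact_force: [0.6, 0.1, 0.0]
opening: -0.0
rot tool deg [0.3 0.1 0.6] per row [0.32 0.13 0.62] step mm 37.1 tool-shift total cm [-0.43  0.12  3.68]
0 [-0.43  0.12  3.68]
```

```bash
python3 -m crank '[[0,0,0.6,-0.2,0.1,1,-1],[0,0,0,-0.2,0,1,-1],[0,0,0,0,0,1,-1],[0,0,0,0,0,0.6,-1],[0,0,0,0,0,0.4,-1],[0,0,0,0,0,0.4,-1],[0,0,0,0,0,0.5,-1],[0,0,0,0,0,0.6,-1],[0,0,0,0,0,0.6,-1],[0,0,0,0,0,0.7,-1]]' 60;python3 -c "
from h import *
s=r.sense();print(s['contact_force'],s['wrist_torque'],s['eef_pos'])"
```

```text
clock: 31.22
eef_pos: [573.4, 272.1, 46.6]
tcp_rot: [-1.625, -0.003, -1.485]
contact_force: [-32.3, 0.7, 26.5]
opening: -0.002
[-32.31315332   0.67852922  26.54845728] [0.17425416 4.8667815  0.0323524 ] [573.39013676 272.14605499  46.62154309]
```

```bash
python3 -m crank '[[0,0,0,0,0,-0.6,-1],[0,0,0,0,0,-1,-1],[0,0,0,0,0,-2,-1],[2.5,0,0,0,0,-2.5,-1],[0,0,0,0,-1,-2.5,-1],[0,0,0,0,-2.5,0,-1],[0,0,0,0,-2.5,0,-1],[0,0,0,0,-3,0,-1],[0,0,0,0,-3,0,-1],[0,0,0,0,-3,0,-1]]' 60
python3 - <<'E'
from h import *
np.set_printoptions(precision=1,suppress=True)
def at(im,p,e,items):
    k=cam('wrist',dict(eef_pos=np.array(p),tcp_rot=np.array(e)))
    for n,px,z in items: print(im,n,onz(k,px,z))
at('w23',(506.5,265.2,49.4),(-1.57,.003,-1.484),[('inner',(275,190),72),('outer top',(275,203),72),('outer',(275,232),72)])
at('w24',(567.9,270.7,46),(-1.572,.003,-1.483),[('board85',(275,192),85),('board73',(275,193),73),('panel outer',(275,207),72),('lower',(275,236),72)])
at('w25',(573.4,271,46.1),(-1.623,-.004,-1.484),[('board85',(275,217),85),('panel',(275,240),72)])
s=r.sense();im=cams.grab_frame('side');cv2.imwrite('pics/e1.png',cv2.resize(im[130:330,180:400],None,fx=3,fy=3,interpolation=cv2.INTER_CUBIC))
im=cams.grab_frame('scene');cv2.imwrite('pics/e2.png',cv2.resize(im[130:300,120:450],None,fx=2.4,fy=2.4,interpolation=cv2.INTER_CUBIC))
E
```

```text
clock: 32.05
eef_pos: [479.2, 262.1, 201.7]
tcp_rot: [-1.587, -0.007, -1.485]
contact_force: [0.4, -0.7, -0.6]
opening: 0.001
w23 inner [557.3 273.   72. ]
w23 outer top [552.5 272.7  72. ]
w23 outer [541.2 271.8  72. ]
w24 board85 [622.4 278.6  85. ]
w24 board73 [618.9 278.5  73. ]
w24 panel outer [613.5 278.1  72. ]
w24 lower [602.5 277.2  72. ]
w25 board85 [622.8 278.6  85. ]
w25 panel [608.5 277.7  72. ]
```

View pics/e1.png

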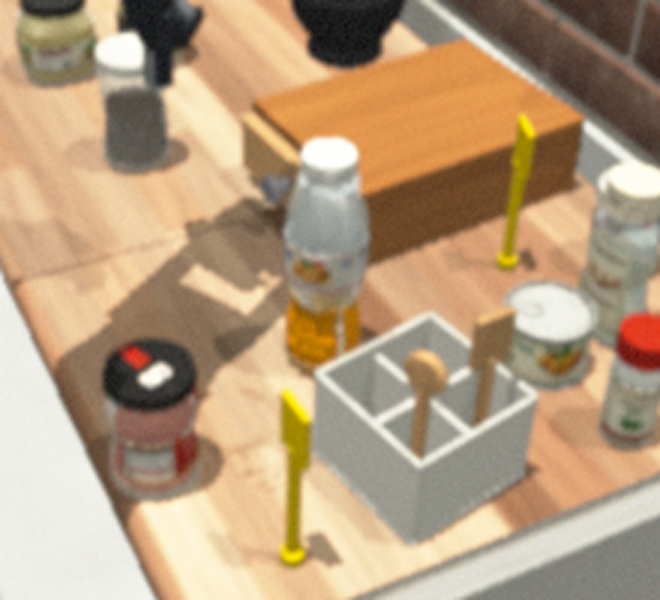

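View pics/e2.png

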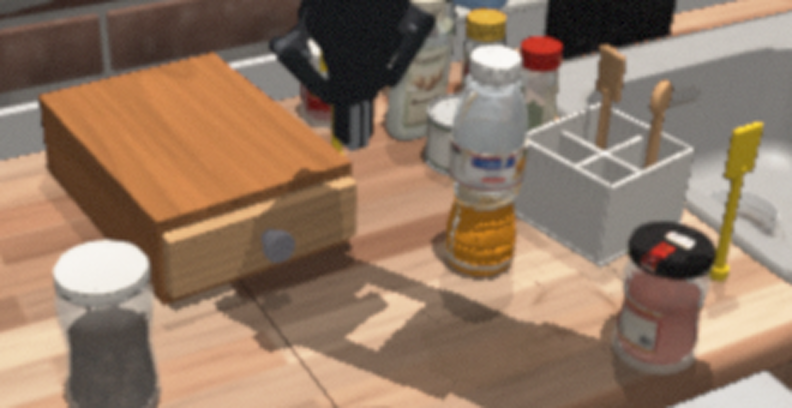

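```bash
python3 -c "
import cv2,numpy as np
a=cv2.imread('pics/w23.png')[140:260,400:560];b=cv2.imread('pics/w25.png')[190:260,0:160];c=cv2.imread('pics/w24.png')[170:250,0:160]
f=lambda x:cv2.resize(x,None,fx=4.2,fy=4.2,interpolation=cv2.INTER_NEAREST)[:,:,:]
A=f(a)
cv2.imwrite('pics/z1.png',A);cv2.imwrite('pics/z2.png',np.vstack([f(b),f(c)[:300]]))"
```

```text
(no output)
```

View pics/z1.png

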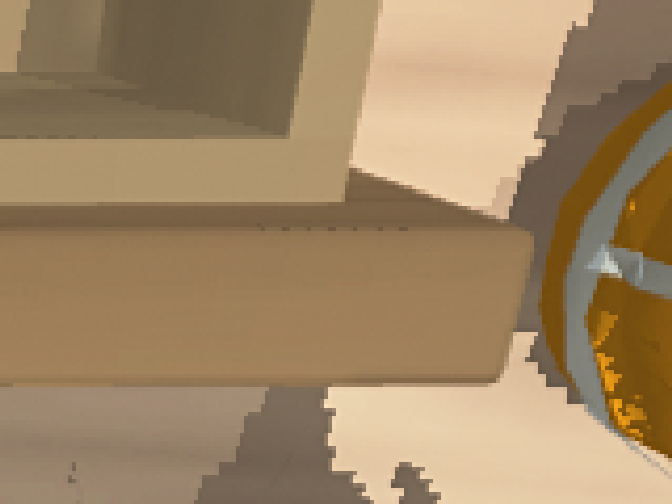

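View pics/z2.png

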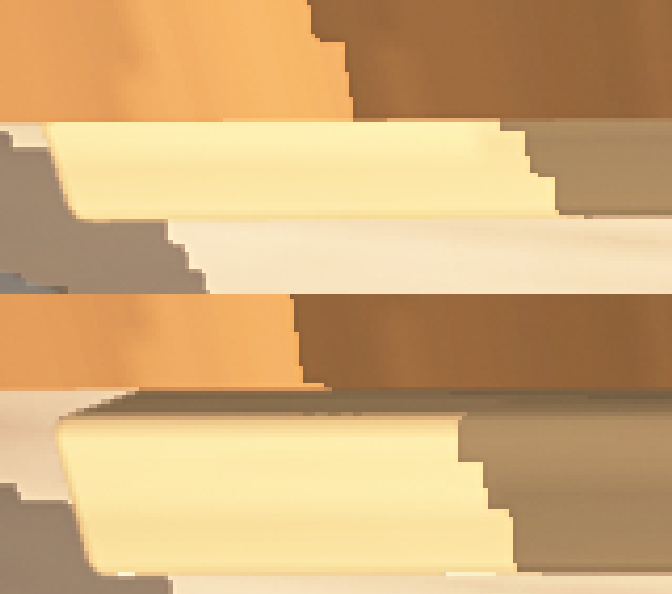

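```bash
python3 - <<'E'
from h import *
np.set_printoptions(precision=1,suppress=True)
def at(im,p,e,items):
    k=cam('wrist',dict(eef_pos=np.array(p),tcp_rot=np.array(e)))
    for n,px,z in items: print(im,n,onz(k,px,z))
at('w23',(506.5,265.2,49.4),(-1.57,.003,-1.484),[('in',(450,194.8),72),('out',(450,231),72)])
at('w24',(567.9,270.7,46),(-1.572,.003,-1.483),[('board85',(60,192),85),('in',(60,198.8),72),('out',(60,237),72)])
at('w25',(573.4,271,46.1),(-1.623,-.004,-1.484),[('board85',(60,219),85),('line at 72',(60,219),72),('out',(60,241.7),72)])
w=np.load('w27.npy');k=cam('wrist',dict(eef_pos=w[:3],tcp_rot=w[3:]))
E
```

```text
w23 in [561.  210.4  72. ]
w23 out [547.3 206.9  72. ]
w24 board85 [616.7 343.9  85. ]
w24 in [610.  353.3  72. ]
w24 out [595.3 355.3  72. ]
w25 board85 [616.6 343.7  85. ]
w25 line at 72 [610.4 353.   72. ]
w25 out [601.4 354.5  72. ]
```

Geometry agrees: the board edge sits at the inner face of the overlay panel (14 mm protrusion = the 14 mm panel), as expected when shut. The stop is hard, at the same x under 15 N and 32 N. Caddy rim (339.6,189.6), bottle cap (326,156), chilli lid (400,232) and coffee lid (162,239) are at their starting pixels. Handing in.

```bash
python3 -c "
from h import *
s=r.sense();print(s['clock'],s['contact_force'],s['eef_pos'])
print(order.sign_off())"
```

```text
32.15 [ 0.66163299  0.90602261 -0.06615066] [482.35531872 263.81120115 205.59427864]
the job is handed in; nothing more can be done
None
```

I pulled both honey dippers out of the caddy and laid them side by side in the drawer. Then I pushed the drawer shut by its knob with the closed fingers and handed the job in at 32 s of the 72 s allowed.

**Drawer shut:** It stopped at the same position under a 15 N push and again under a 32 N push. The front panel stands about 14 mm proud of the top board. At first I expected 10–11 mm, and read on that basis it looked like a gap of a few millimetres. A closer view showed the panel itself is about 14 mm thick, so it should stand out by that much when shut. This is a judgement from images, good to about 2 mm.

**Other objects:** In the last pictures the spoon and spatula are standing in the caddy. The caddy, bottle and both jars are where they started, within about 2 pixels.

**Dippers:** I last saw them flat with the drawer part-way in. I could not see them once it closed.

**Side effects and unexplained readings:**
- **Drawer nudged early:** Laying the dippers down moved it in by about 13 mm before I pushed it.
- **Upward force:** During the last push the wrist also read about 26 N upward, which I took to be friction at the knob.

At hand-in the arm was about 20 cm above the worktop, touching nothing.

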